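Pack the door-handle kit into its case

TASK

Pack the door-handle kit away: lay the lever handle, the round keyhole cover, the shorter of the two hex keys and the smaller of the two spanners in the open orange case, each flat in the recess shaped for it. Leave the longer hex key and the longer spanner lying where they are.

Things in the scene. Friction and masses are not known exactly. Their poses are not given: they have to be found in the camera images.
- short_key: Shorter hex key, an L of 8 mm steel bar lying flat, 95 (x) by 34 (y) mm overall, 8 mm high, 50 g. Origin: centre of the 95 x 34 outline, underside; z up. Long arm along x, midline y = -13 mm; short arm along y, midline x = -43.5 mm; bend at the -x, -y corner. Centre of mass x = -9, y = -10 mm: grip the long arm there, across 8 mm.
- long_key: The longer hex key, which does not belong: the same L shape of 8 mm bar, 150 mm (x) by 46 mm (y) overall, origin and axes as for the short one. Must stay where it is.
- small_spanner: The smaller spanner: flat steel, open jaws at both ends, 115 mm long (x), heads 26 mm wide (y), shank 12 mm wide, 8 mm high, about 60 g. Origin: its middle, on the underside. The two ends are alike. Grip the shank at the middle.
- long_spanner: The longer spanner, which does not belong: the same shape, 165 mm long (x), heads 34 mm wide, shank 16 mm, 8 mm high, origin at its middle on the underside. Must stay where it is.
- handle: Chrome lever door handle lying flat, 120 mm long (x), 220 g: bar 22 mm wide, 14 mm high from x = -40 to 60 mm; round hub 40 mm across, 14 mm high at x = -40 mm; on the hub a neck 22 mm across up to 36 mm with an 8 mm spindle stub to 46 mm; bar's far 12 mm turned up to 30 mm height. Origin: middle of the 120 mm, underside. Centre of mass x = -9 mm; grip the bar across 22 mm at x = -5 mm.
- rose: Round chrome keyhole cover, a solid disc 44 mm across and 14 mm high (side upright to 12 mm) with a small black keyhole mark on top, about 70 g. Origin: centre of its underside. Any yaw will do.
- key_pocket: Fixed grey insert in the open orange case, one of four side by side in any order, 150 (x) x 70 (y) x 20 mm, underside 4 mm above the table; recess floor 15 mm above the underside, 5 mm below its top; case rim 1 mm higher. Origin: centre of underside. L recess 113 (x) by 52 (y) mm overall, centred, arms 26 mm wide, bend at -x, -y: takes the short hex key, axes of both alike, origins in line.
- spanner_pocket: Fixed grey insert in the open orange case, one of four side by side in any order, 150 (x) x 70 (y) x 20 mm, underside 4 mm above the table; recess floor 15 mm above the underside, 5 mm below its top; case rim 1 mm higher. Origin: centre of underside. Straight recess 133 (x) by 42 (y) mm, centred: takes the small spanner along x, either way round.
- handle_pocket: Fixed grey insert in the open orange case, one of four side by side in any order, 150 (x) x 70 (y) x 20 mm, underside 4 mm above the table; recess floor 15 mm above the underside, 5 mm below its top; case rim 1 mm higher. Origin: centre of underside. Recess x -69 to 69 mm: 58 mm wide square end up to x = -11, then 38 mm wide. Takes the handle, hub in the square end, axes alike, origins in line.
- rose_pocket: Fixed grey insert in the open orange case, one of four side by side in any order, 150 (x) x 70 (y) x 20 mm, underside 4 mm above the table; recess floor 15 mm above the underside, 5 mm below its top; case rim 1 mm higher. Origin: centre of underside. Round recess 60 mm across, centred: takes the round keyhole cover, any yaw.
There are look-alikes about, which are no part of the job. Leave any green look-alike of the small_spanner alone. Several things have the shape of the handle; the one meant has the colours described above.

How it is judged:
By the outcome, as a careful person would: the job done as asked, in the order asked, and still so for the second after the job is handed in, with the robot touching nothing.
It also fails if it takes over 93 s, if anything falls off the work surface, if the arm or the gripper's body presses on something with over 40 N, if the wrist force passes 120 N, or if a joint passes its speed limit or range.

ROBOT

A 7-joint arm with a two-finger parallel gripper is mounted at the origin on the work surface. World frame = base frame: x ahead of the robot, y to its left, z up, the work surface at z = 0. Lengths are in m, angles in degrees, forces in N, time in s.
With the tool pointing down it reaches from about 0.425 to 0.875 m from the base axis. Payload 4.7 kg.
Tool frame: the origin (TCP) lies midway between the tips of the shut fingers; the grasp point (between the pads) lies 19 mm behind it; z points along the fingers, y is the line along which they close (so a half turn about z gives the same grasp; the last joint's range is limited). The gripper opens to 87 mm and grips with 3 to 60 N. Pads are 19 mm wide; open, the fingers measure 117 mm over their backs; the gripper's body (75 mm by 190 mm) begins 51 mm behind the grasp point.
Start: joints at [78.157, 18.392, -4.016, 83.108, 1.295, 78.541, -3.26], TCP at [0.142, -0.634, 0.199] pointing down, gripper open.
Joint ranges: [-163.93, 163.93], [-17.29, 119.83], [-79.2, 71.16], [3.27, 140.29], [-89.18, 269.18], [5.43, 117.66], [-154.24, 154.24]. Speed limits (degrees/s): [147.25, 147.25, 180, 180, 180, 180, 180].

INTERFACE

Orientations are given as [roll, pitch, yaw] about the fixed x, y, z axes, in that order (R = Rz(yaw) Ry(pitch) Rx(roll)).
In Python, from cell import env gives the robot as it stands.
- The arm moves only by the tool step_arm, never from a script. Its argument "moves" is a list of rows, each an object with "dp": the shift along the tool's x, y, z in mm, a list of three; "dr": the turn, a rotation vector about the tool's x, y, z in rad, a list of three; "fingers": the closure, from 0 (fully open) to 1 (shut). In form: [{"dp": [dx, dy, dz], "dr": [ax, ay, az], "fingers": fingers}, ...]. A call has exactly 5 rows; each row shifts and turns the commanded pose from where the row before left it, along the tool's axes as they then stand; what a row does not reach is not made up. A row lasts 1/8 s, in which the tool goes at most 62.5 mm and 10.7 degrees, less where a joint would pass 70% of its speed; a pose out of reach is approached as far as the arm can. A call with a gripper value outside its range is refused whole. The fingers move at their own pace and stop on an object; "squeeze" is the grip in N (left out, the last holds). Time passes only in rows, so rows that do not move let the fingers close, or fill a call up. It gives the time, the measured TCP pose, the force, the opening and the grip force at its end, in the units of the state.
- env.get_obs(): the state, without advancing time (a new reading comes with each control period).
- env.read_camera(name): name is "scene" or "top"; returns the picture (420x560x3 uint8, red, green, blue); there is no depth.
- env.camera_model(name): a dict with "fx", "fy", "cx", "cy" (pixels), "R" (3x3) and "t" (3): a world point X has camera coordinates R X + t. Camera axes: x right, y down, z forward; pixel columns grow to the right and rows downward; lengths in m; the calibration is good to about 2 mm. A picture is of the moment at which its call begins. camera_model takes no time and is no camera call.
- env.sign_off(): hands the job in; it is judged then, once.
The state is a dict: "time_s": time; "qpos": joint angles; "joint_velocities": joint speeds; "effort": joint torques, N m; "tool_pos": TCP position; "tool_rot": TCP orientation; "force": force on the tool from outside, world axes, zero at the start; "wrist_torque": the same for the moment, N m; "grip_width": finger opening in m; "grasp_force": force on a finger pad.
Only numpy, scipy, OpenCV 4.12 (cv2) and the standard library are available. Lean on these libraries where they do the work, as an engineer would, in place of code of your own. Each camera call takes 0.05 s, during which the arm holds its last target. There are 200 camera calls.

## Working session

There is one attempt and no reset: what is moved stays moved. The work goes in short steps, Python scripts to look and compute and a tool call to move; the robot and the scene stay as the last step left them, time stands still between calls to the robot, and variables do not carry over. Pictures are saved under pics/ and viewed, at most 14 in all, crops included, and the job is handed in when it is done.

Besides the shell and the picture viewer there is one more tool, called after "Call:" as name(argument=value, ...) on one line, values as JSON. step_arm: Moves the arm, as the interface text tells. Its arguments: {"type":"object","properties":{"moves":{"type":"array","items":{"type":"object","properties":{"dp":{"type":"array","items":{"type":"number"}},"dr":{"type":"array","items":{"type":"number"}},"fingers":{"type":"number"}}}},"squeeze":{"type":"number"}},"required":["moves"]}

```bash
ls; mkdir -p pics; python3 - <<'E'
from cell import env
import cv2
for n in("scene","top"):
    im=env.read_camera(n); cv2.imwrite(f"pics/{n}0.png",cv2.resize(im[:,:,::-1],(800,600),interpolation=cv2.INTER_CUBIC)); 
    cv2.imwrite(f"{n}0_raw.png",im[:,:,::-1])
    m=env.camera_model(n); print(n,m)
o=env.get_obs();print(o)
E
```

```text
pics
scene {'fx': 434.49511832371957, 'fy': 434.49511832371957, 'cx': 276.51275507414096, 'cy': 210.33389157845153, 'R': array([[-0.16469728,  0.98633633,  0.0039318 ],
       [ 0.78544367,  0.13356157, -0.60435051],
       [-0.596618  , -0.09644668, -0.79670885]]), 't': array([ 0.12043853, -0.32859183,  1.43192579])}
top {'fx': 429.7976935175494, 'fy': 429.7976935175494, 'cx': 284.15749244316544, 'cy': 211.70053971581203, 'R': array([[-0.02769416, -0.99956301, -0.01033515],
       [-0.98327254,  0.02910189, -0.1798004 ],
       [ 0.1800226 ,  0.00518285, -0.98364882]]), 't': array([-0.02331353,  0.45879012,  1.21270819])}
{'time_s': 0.1, 'qpos': array([78.15697224, 18.43364753, -4.01386718, 83.16681803,  1.29552618,
       78.54317385, -3.26164018]), 'joint_velocities': array([ 0.16317555, -0.10968621,  0.08152989, -0.21137114,  0.05813564,
        0.06417445,  0.02895725]), 'effort': array([-1.88390995e-04, -4.92569160e+01, -4.05783020e-01, -3.13399172e+01,
       -6.42319769e-02,  3.94957792e-02,  7.18140700e-05]), 'tool_pos': array([ 0.14216586, -0.63370922,  0.19849351]), 'tool_rot': array([-1.79901616e+02,  6.59616425e-03,  1.26494891e+01]), 'force': array([-0.32051418,  0.14875349, -0.00573363]), 'wrist_torque': array([ 0.00081076,  0.04006512, -0.02989062]), 'grasp_force': 0.0, 'grip_width': 0.08728410966180211}
```

View pics/scene0.png

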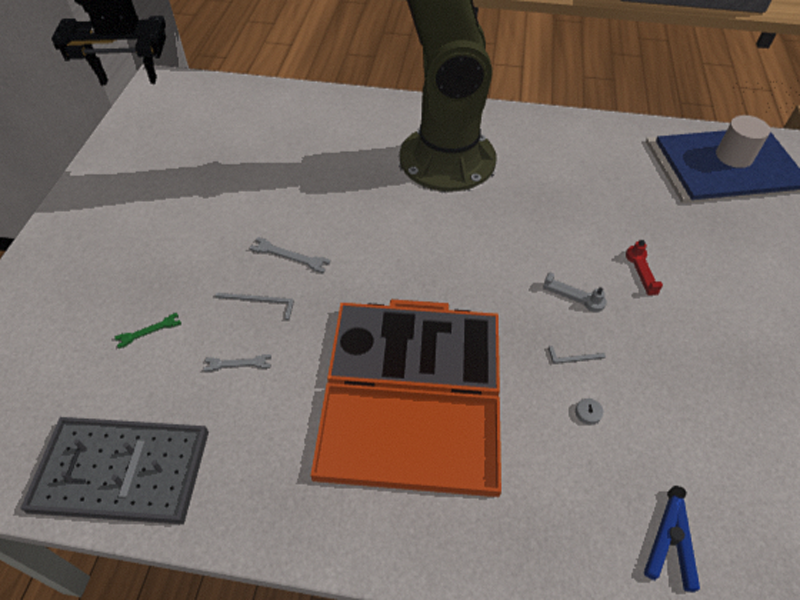

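View pics/top0.png

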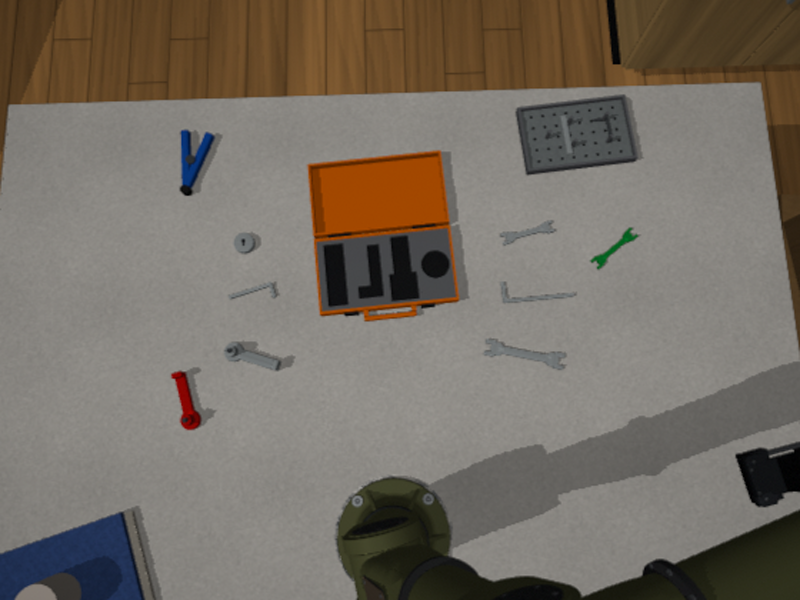

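Scene picture: the handle is at about (575,292), the red look-alike at (645,268), the short key at (577,355), the rose at (589,410), the small spanner at (237,363), and the long spanner and long key at (290,255) and (255,300). In the top picture, the recesses from left to right are spanner (335,275), key (370,272), handle (403,268) and rose (435,264).

```bash
cat > h.py <<'E'
import numpy as np,cv2
from cell import env
from scipy.spatial.transform import Rotation as Ro
def K(n):
    m=env.camera_model(n);return m,np.array(m["R"]),np.array(m["t"])
def ray(n,uv):
    m,R,t=K(n);uv=np.atleast_2d(np.asarray(uv,float))
    d=np.c_[(uv[:,0]-m["cx"])/m["fx"],(uv[:,1]-m["cy"])/m["fy"],np.ones(len(uv))]@R
    return -R.T@t,d
def onz(n,uv,z):
    c,d=ray(n,uv);return c+d*((z-c[2])/d[:,2])[:,None]
def tri(us,ut):
    A=[];b=[]
    for n,u in(("scene",us),("top",ut)):
        c,d=ray(n,u);d=d[0]/np.linalg.norm(d[0]);P=np.eye(3)-np.outer(d,d);A.append(P);b.append(P@c)
    x,r,_,_=np.linalg.lstsq(np.vstack(A),np.hstack(b),rcond=None);return x,np.sqrt(r)
def plane(n,x0,x1,y0,y1,z,s=0.001):
    """rectified picture of plane z, 1 px = s; col = x, row = y (y grows upward)"""
    m,R,t=K(n);KK=np.array([[m["fx"],0,m["cx"]],[0,m["fy"],m["cy"]],[0,0,1]])
    W=int((x1-x0)/s);H=int((y1-y0)/s)
    M=np.array([[s,0,x0],[0,-s,y1],[0,0,z],[0,0,1.]])
    Hm=KK@np.c_[R,t]@M
    im=cv2.imread(f"{n}0_raw.png") if IM.get(n) is None else IM[n]
    return cv2.warpPerspective(im,Hm,(W,H),flags=cv2.INTER_CUBIC|cv2.WARP_INVERSE_MAP)
IM={}
def line(r): return f"t={r['time_s']:.2f} p={np.round(np.array(r['tool_pos'])*1000,1)} rot={np.round(r['tool_rot'],1)}"
E
python3 - <<'E'
from h import *
f=1.4286
C={'handle':((576,292),(258,355)),'rose':((589,410),(245,242)),'key':((577,355),(256,290)),'span':((237,363),(528,233)),'case':((415,345),(387,272))}
for k,(s,t) in C.items():
    print(k,tri(np.array(s)/f,np.array(t)/f))
# zoom composite
rows=[]
for n,i in(("scene",0),("top",1)):
    im=cv2.imread(f"{n}0_raw.png");r=[]
    for k in('handle','rose','key','span'):
        u=np.array(C[k][i])/f;x,y=u.round().astype(int)
        r.append(cv2.resize(im[y-30:y+30,x-25:x+25],(200,240),interpolation=cv2.INTER_NEAREST))
    rows.append(np.hstack(r))
cv2.imwrite("pics/z.png",np.vstack(rows))
E
```

```text
handle (array([0.36194111, 0.27877785, 0.01460072]), array([0.0101065]))
rose (array([0.60559253, 0.30551932, 0.00902861]), array([0.00139289]))
key (array([0.50003342, 0.28354364, 0.00906861]), array([0.00598363]))
span (array([ 0.60994906, -0.30340118, -0.00109898]), array([0.00040888]))
case (array([0.52939086, 0.00205759, 0.01365024]), array([0.00031847]))
```

View pics/z.png

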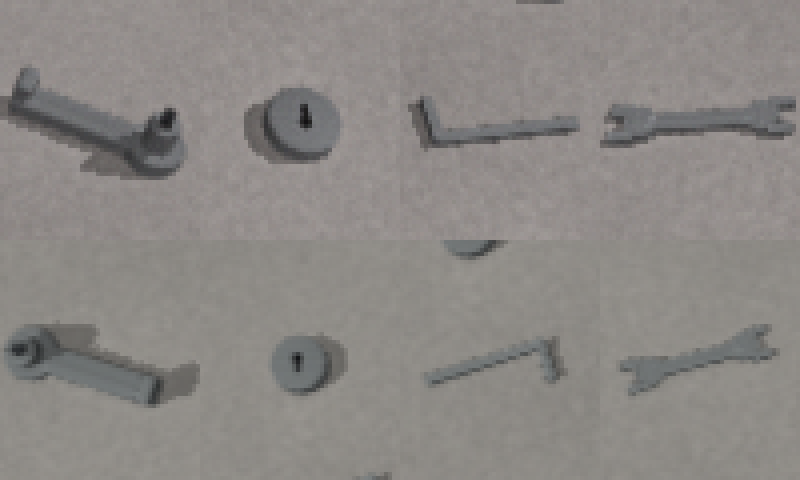

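The zooms show bluish-grey objects on a warm-toned table, with warm shadows, so a blue-minus-red mask will separate them. The handle's hub is at +y. The short key's bend is the right-hand corner in the top view and the left-hand one in the scene view.

```bash
cat > meas.py <<'E'
from h import *
f=1.4286
C={'handle':((576,292),(258,355)),'rose':((589,410),(245,242)),'key':((577,355),(256,290)),'span':((237,363),(528,233))}
Hh={'handle':.010,'rose':.008,'key':.005,'span':.005}
for k in C:
  cen=[]
  for i,n in enumerate(("scene","top")):
    im=cv2.imread(f"{n}0_raw.png").astype(float);x,y=(np.array(C[k][i])/f).round().astype(int)
    w,h=30,22
    p=cv2.resize(im[y-h:y+h+1,x-w:x+w+1],None,fx=4,fy=4,interpolation=cv2.INTER_CUBIC)
    d=cv2.GaussianBlur(p[:,:,0]-p[:,:,2],(0,0),2)
    bg=np.median(d);t=bg+.5*(np.percentile(d,97)-bg)
    m=(d>t).astype(np.uint8)
    if k=='handle': m|=(p.max(2)<45).astype(np.uint8)
    N,L,S,_=cv2.connectedComponentsWithStats(m)
    c0=np.array([w*4+2,h*4+2]); 
    j=1+np.argmax(S[1:,4]);v,u=np.nonzero(L==j)
    uv=np.c_[(u-1.5)/4+x-w,(v-1.5)/4+y-h]
    P=onz(n,uv,Hh[k])[:,:2]*1000
    r=cv2.minAreaRect(P.astype(np.float32));cen.append(uv.mean(0))
    print(k,n,'bg%.0f t%.0f'%(bg,t),'n',len(u),'mean',P.mean(0).round(1),'rect',np.round(r[0],1),np.round(r[1],1),round(r[2],1))
    if k!='rose':
        a=np.deg2rad(r[2] if r[1][0]>r[1][1] else r[2]+90);e=np.array([np.cos(a),np.sin(a)]);nn=np.array([-e[1],e[0]])
        s=(P-r[0])@e;q=(P-r[0])@nn;o=[]
        for b in np.arange(-70,70,10):
            g=(s>b)&(s<=b+10)
            if g.sum()>3:o.append((int(b+5),round(float(q[g].min()),1),round(float(q[g].max()),1)))
        print('  axis',np.rad2deg(a).round(1),o)
  X,e=tri(*cen);print('  tri',(X*1000).round(1),e)
# case
for n in("scene","top"):
    im=cv2.imread(f"{n}0_raw.png");hsv=cv2.cvtColor(im,cv2.COLOR_BGR2HSV)
    cx,cy=np.array((415,345) if n=="scene" else (387,272))/f
    m=(hsv[:,:,2]<45).astype(np.uint8)
    N,L,S,c=cv2.connectedComponentsWithStats(m)
    for j in range(1,N):
        if S[j,4]>100 and abs(c[j][0]-cx)<62 and abs(c[j][1]-cy)<30:
            v,u=np.nonzero(L==j);P=onz(n,np.c_[u,v],.022)[:,:2]*1000;r=cv2.minAreaRect(P.astype(np.float32))
            print(n,S[j,4],'cpx',c[j].round(1),'mean',P.mean(0).round(1),'rect',np.round(r[0],1),np.round(r[1],1),round(r[2],1))
    g=((hsv[:,:,1]<60)&(hsv[:,:,2]<110)).astype(np.uint8); g=g*0+((hsv[:,:,1]>150)&(hsv[:,:,0]<20)&(hsv[:,:,2]>80)).astype(np.uint8)
    cs,hi=cv2.findContours(g,cv2.RETR_CCOMP,cv2.CHAIN_APPROX_NONE)
    for cc in cs:
        if 2000<cv2.contourArea(cc) and abs(cc[:,0].mean(0)[0]-cx)<80:
            P=onz(n,cc[:,0],.024)[:,:2]*1000;r=cv2.minAreaRect(P.astype(np.float32));print(n,'orange',cv2.contourArea(cc),np.round(r[0],1),np.round(r[1],1),round(r[2],1))
E
python3 meas.py
```

```text
handle scene bg-8 t-2 n 7464 mean [359.9 288.3] rect [357.6 284.1] [120.3  62.5] 76.8
  axis 76.8 [(-55, -13.0, 31.2), (-45, -14.0, 30.5), (-35, -15.4, 15.5), (-25, -17.1, 15.2), (-15, -17.2, 13.2), (-5, -18.2, 12.9), (5, -18.4, 11.9), (15, -19.8, 11.3), (25, -28.3, 13.1), (35, -31.2, 27.6), (45, -31.0, 31.2), (55, -27.7, 24.7)]
handle top bg-8 t-1 n 5592 mean [360.2 291.3] rect [362.4 285.1] [120.9  39.9] 76.9
  axis 76.9 [(-65, 3.0, 9.0), (-55, -2.5, 19.9), (-45, -2.6, 19.8), (-35, -3.7, 18.7), (-25, -4.9, 18.2), (-15, -5.8, 16.8), (-5, -6.8, 15.7), (5, -7.8, 14.9), (15, -8.7, 14.2), (25, -16.6, 17.4), (35, -19.9, 19.9), (45, -19.8, 19.9), (55, -17.0, 17.1), (65, -2.8, 0.9)]
  tri [360.1 289.8  10.4] [0.00183581]
rose scene bg-8 t-2 n 4465 mean [606.4 306.3] rect [606.4 305.9] [43.7 49.6] 63.5
rose top bg-8 t-2 n 2716 mean [604.8 307.7] rect [604.9 307.8] [45.7 45.1] 88.3
  tri [605.3 307.5   6.1] [0.0010351]
key scene bg-8 t-3 n 2793 mean [500.9 282.4] rect [494.5 288.4] [35.9 99.5] 9.6
  axis 99.6 [(-45, -18.0, 18.0), (-35, -18.0, 8.1), (-25, -16.5, -4.7), (-15, -15.0, -3.9), (-5
[... 1365 characters left out ...]
37.4] [111.8  51. ] 3.8
scene 349 cpx [249.4 238.5] mean [ 543.  -101.1] rect [ 543.1 -101. ] [55.5 57.4] 61.3
scene orange 15449.0 [615.6   9.9] [356.  290.3] 4.6
scene orange 5730.0 [534.2   3.3] [155.6 285.2] 4.6
top 670 cpx [281.4 189.6] mean [529.  -29.9] rect [537.2 -29.4] [136.9  56.3] 4.3
top 583 cpx [234.5 192.1] mean [525.6 110.6] rect [526.2 110.7] [132.3  40.6] 4.5
top 374 cpx [260.7 192. ] mean [523.7  32.1] rect [531.7  37. ] [ 47.7 113.6] 88.8
top 291 cpx [304.3 184.5] mean [542.7 -99. ] rect [542.7 -99.6] [55.7 56.3] 43.8
top orange 10216.5 [606.9  11.2] [355.  289.5] 4.5
top orange 4687.0 [534.5   5.5] [155.5 285.3] 4.5
top orange 27665.5 [1027.6  -47.1] [1746.8  292.1] 86.4
```

```bash
cat > plan.py <<'E'
import sys,json
from h import *
def plan(wps,fingers,vmax=50,start=None,unit=1):
    o=env.get_obs();p=np.array(o["tool_pos"])*1000;yaw=np.deg2rad(o["tool_rot"][2])
    print(line(o),'F',np.round(o['force'],1),'w',round(o['grip_width']*1000,1),'g',round(o['grasp_force'],1))
    R=Ro.from_euler('xyz',o["tool_rot"],degrees=True)
    rows=[]
    for x,y,z,a in wps:
        T=np.array([x,y,z],float);G=Ro.from_euler('xyz',[180,0,a],degrees=True)
        rel=(R.inv()*G).as_rotvec();n=max(1,int(np.ceil(max(np.linalg.norm(T-p)/vmax,np.linalg.norm(rel)/.17))))
        for i in range(n):
            k=n-i;d=np.round(R.inv().apply((T-p)/k)/unit)*unit;r=np.round((R.inv()*G).as_rotvec()/k,2)
            p=p+R.apply(d);R=R*Ro.from_rotvec(r);rows.append({"dp":[round(v,1) for v in (d+0).tolist()],"dr":(r+0).tolist(),"fingers":fingers})
    while len(rows)%5:rows.append({"dp":[0,0,0],"dr":[0,0,0],"fingers":fingers})
    for i in range(0,len(rows),5):print(json.dumps(rows[i:i+5]))
    print('end',p.round(1),R.as_euler('xyz',degrees=True).round(1))
if __name__=="__main__":
    plan(json.loads(sys.argv[1]),float(sys.argv[2]),float(sys.argv[3]) if len(sys.argv)>3 else 50)
E
python3 plan.py "[[430,-250,200,35],[450,60,200,50],[360,290,120,71.2]]" 0
```

```text
t=0.10 p=[ 142.2 -633.7  198.5] rot=[-179.9    0.    12.6] F [-0.3  0.1 -0. ] w 87.3 g 0.0
[{"dp": [36.0, -31.0, 0.0], "dr": [0.0, 0.0, -0.04], "fingers": 0.0}, {"dp": [38.0, -30.0, 0.0], "dr": [0.0, 0.0, -0.04], "fingers": 0.0}, {"dp": [39.0, -28.0, 0.0], "dr": [0.0, 0.0, -0.04], "fingers": 0.0}, {"dp": [40.0, -27.0, 0.0], "dr": [0.0, 0.0, -0.04], "fingers": 0.0}, {"dp": [41.0, -25.0, 0.0], "dr": [0.0, 0.0, -0.04], "fingers": 0.0}]
[{"dp": [42.0, -23.0, 0.0], "dr": [0.0, 0.0, -0.04], "fingers": 0.0}, {"dp": [43.0, -21.0, 0.0], "dr": [0.0, 0.0, -0.04], "fingers": 0.0}, {"dp": [44.0, -20.0, 0.0], "dr": [0.0, 0.0, -0.04], "fingers": 0.0}, {"dp": [44.0, -18.0, -1.0], "dr": [0.0, 0.0, -0.04], "fingers": 0.0}, {"dp": [45.0, -16.0, 0.0], "dr": [0.0, 0.0, -0.03], "fingers": 0.0}]
[{"dp": [28.0, -35.0, 0.0], "dr": [0.0, 0.0, -0.04], "fingers": 0.0}, {"dp": [29.0, -34.0, 0.0], "dr": [0.0, 0.0, -0.04], "fingers": 0.0}, {"dp": [30.0, -32.0, 0.0], "dr": [0.0, 0.0, -0.04], "fingers": 0.0}, {"dp": [32.0, -31.0, 0.0], "dr": [0.0, 0.0, -0.04], "fingers": 0.0}, {"dp": [33.0, -30.0, 0.0], "dr": [0.0, 0.0, -0.03], "fingers": 0.0}]
[{"dp": [34.0, -29.0, 0.0], "dr": [0.0, 0.0, -0.04], "fingers": 0.0}, {"dp": [34.0, -27.0, 0.0], "dr": [0.0, 0.0, -0.03], "fingers": 0.0}, {"dp": [20.0, -36.0, 13.0], "dr": [0.0, 0.0, -0.06], "fingers": 0.0}, {"dp": [22.0, -35.0, 14.0], "dr": [0.0, 0.0, -0.06], "fingers": 0.0}, {"dp": [24.0, -34.0, 13.0], "dr": [0.0, 0.0, -0.06], "fingers": 0.0}]
[{"dp": [26.0, -32.0, 14.0], "dr": [0.0, 0.0, -0.06], "fingers": 0.0}, {"dp": [27.0, -30.0, 13.0], "dr": [0.0, 0.0, -0.07], "fingers": 0.0}, {"dp": [30.0, -29.0, 14.0], "dr": [0.0, 0.0, -0.06], "fingers": 0.0}, {"dp": [0, 0, 0], "dr": [0, 0, 0], "fingers": 0.0}, {"dp": [0, 0, 0], "dr": [0, 0, 0], "fingers": 0.0}]
end [359.6 290.3 119.9] [-1.799e+02 -1.000e-01  7.110e+01]
```

Call:
step_arm(moves=[{"dp": [36, -31, 0], "dr": [0, 0, -0.04], "fingers": 0}, {"dp": [38, -30, 0], "dr": [0, 0, -0.04], "fingers": 0}, {"dp": [39, -28, 0], "dr": [0, 0, -0.04], "fingers": 0}, {"dp": [40, -27, 0], "dr": [0, 0, -0.04], "fingers": 0}, {"dp": [41, -25, 0], "dr": [0, 0, -0.04], "fingers": 0}])

```text
time_s: 0.72
tool_pos: [0.2867, -0.4401, 0.1991]
tool_rot: [-180.0, 0.0, 24.2]
force: [0.5, -0.3, -0.3]
grip_width: 0.0871
grasp_force: 0.0
```

Call:
step_arm(moves=[{"dp": [42, -23, 0], "dr": [0, 0, -0.04], "fingers": 0}, {"dp": [43, -21, 0], "dr": [0, 0, -0.04], "fingers": 0}, {"dp": [44, -20, 0], "dr": [0, 0, -0.04], "fingers": 0}, {"dp": [44, -18, -1], "dr": [0, 0, -0.04], "fingers": 0}, {"dp": [45, -16, 0], "dr": [0, 0, -0.03], "fingers": 0}])

```text
time_s: 1.35
tool_pos: [0.4309, -0.2495, 0.2002]
tool_rot: [-180.0, 0.0, 35.0]
force: [0.5, -1.6, 0.1]
grip_width: 0.0867
grasp_force: 0.0
```

Call:
step_arm(moves=[{"dp": [28, -35, 0], "dr": [0, 0, -0.04], "fingers": 0}, {"dp": [29, -34, 0], "dr": [0, 0, -0.04], "fingers": 0}, {"dp": [30, -32, 0], "dr": [0, 0, -0.04], "fingers": 0}, {"dp": [32, -31, 0], "dr": [0, 0, -0.04], "fingers": 0}, {"dp": [33, -30, 0], "dr": [0, 0, -0.03], "fingers": 0}])

```text
time_s: 1.98
tool_pos: [0.4441, -0.0274, 0.2002]
tool_rot: [180.0, 0.0, 45.9]
force: [0.5, -0.9, 0.1]
grip_width: 0.0871
grasp_force: 0.0
```

Call:
step_arm(moves=[{"dp": [34, -29, 0], "dr": [0, 0, -0.04], "fingers": 0}, {"dp": [34, -27, 0], "dr": [0, 0, -0.03], "fingers": 0}, {"dp": [20, -36, 13], "dr": [0, 0, -0.06], "fingers": 0}, {"dp": [22, -35, 14], "dr": [0, 0, -0.06], "fingers": 0}, {"dp": [24, -34, 13], "dr": [0, 0, -0.06], "fingers": 0}])

```text
time_s: 2.6
tool_pos: [0.4041, 0.1759, 0.1597]
tool_rot: [180.0, 0.0, 60.3]
force: [-0.3, 0.6, -0.4]
grip_width: 0.0867
grasp_force: 0.0
```

Call:
step_arm(moves=[{"dp": [26, -32, 14], "dr": [0, 0, -0.06], "fingers": 0}, {"dp": [27, -30, 13], "dr": [0, 0, -0.07], "fingers": 0}, {"dp": [30, -29, 14], "dr": [0, 0, -0.06], "fingers": 0}, {"dp": [0, 0, 0], "dr": [0, 0, 0], "fingers": 0}, {"dp": [0, 0, 0], "dr": [0, 0, 0], "fingers": 0}])

```text
time_s: 3.22
tool_pos: [0.3599, 0.289, 0.1192]
tool_rot: [-180.0, 0.0, 71.1]
force: [0.4, -0.5, -0.2]
grip_width: 0.0869
grasp_force: 0.0
```

Call:
step_arm(moves=[{"dp": [0, 0, 35], "dr": [0, 0, 0], "fingers": 0}, {"dp": [0, 0, 35], "dr": [0, 0, 0], "fingers": 0}, {"dp": [0, 0, 25], "dr": [0, 0, 0], "fingers": 0}, {"dp": [0, 0, 15], "dr": [0, 0, 0], "fingers": 0}, {"dp": [0, 0, 4], "dr": [0, 0, 0], "fingers": 0}])

```text
time_s: 3.85
tool_pos: [0.3601, 0.2887, 0.005]
tool_rot: [-180.0, 0.1, 71.0]
force: [0.6, 0.1, 0.3]
grip_width: 0.087
grasp_force: 0.0
```

Call:
step_arm(moves=[{"dp": [0, 0, 0], "dr": [0, 0, 0], "fingers": 1}, {"dp": [0, 0, 0], "dr": [0, 0, 0], "fingers": 1}, {"dp": [0, 0, 0], "dr": [0, 0, 0], "fingers": 1}, {"dp": [0, 0, 0], "dr": [0, 0, 0], "fingers": 1}, {"dp": [0, 0, 0], "dr": [0, 0, 0], "fingers": 1}], squeeze=25)

```text
time_s: 4.47
tool_pos: [0.3598, 0.2896, 0.0055]
tool_rot: [180.0, 0.0, 71.1]
force: [-0.1, 0.4, -0.7]
grip_width: 0.0448
grasp_force: 0.0
```

Call:
step_arm(moves=[{"dp": [0, 0, 0], "dr": [0, 0, 0], "fingers": 1}, {"dp": [0, 0, 0], "dr": [0, 0, 0], "fingers": 1}, {"dp": [0, 0, -10], "dr": [0, 0, 0], "fingers": 1}, {"dp": [0, 0, -20], "dr": [0, 0, 0], "fingers": 1}, {"dp": [0, 0, -30], "dr": [0, 0, 0], "fingers": 1}])

```text
time_s: 5.1
tool_pos: [0.3591, 0.2896, 0.066]
tool_rot: [-179.9, 0.0, 71.1]
force: [0.4, -0.3, -0.3]
grip_width: 0.002
grasp_force: 0.0
```

```bash
python3 plan.py "[[450,170,110,130],[537,-35.3,110,184.5]]" 1 45; python3 - <<'E'
from h import *
t=env.read_camera("scene");cv2.imwrite("scene1.png",t[:,:,::-1]);cv2.imwrite("pics/g1.png",cv2.resize(t[150:270,330:490,::-1],(800,600),interpolation=cv2.INTER_CUBIC))
E
```

```text
t=5.10 p=[359.1 289.6  66. ] rot=[-179.9    0.    71.1] F [ 0.4 -0.3 -0.3] w 2.0 g 0.0
[{"dp": [-12.0, 18.0, -6.0], "dr": [0.0, 0.0, -0.15], "fingers": 1.0}, {"dp": [-14.0, 16.0, -6.0], "dr": [0.0, 0.0, -0.15], "fingers": 1.0}, {"dp": [-17.0, 13.0, -6.0], "dr": [0.0, 0.0, -0.15], "fingers": 1.0}, {"dp": [-19.0, 11.0, -7.0], "dr": [0.0, 0.0, -0.14], "fingers": 1.0}, {"dp": [-20.0, 8.0, -6.0], "dr": [0.0, 0.0, -0.15], "fingers": 1.0}]
[{"dp": [-21.0, 5.0, -7.0], "dr": [0.0, 0.0, -0.14], "fingers": 1.0}, {"dp": [-21.0, 2.0, -6.0], "dr": [0.0, 0.0, -0.15], "fingers": 1.0}, {"dp": [-35.0, -11.0, 0.0], "dr": [0.0, 0.0, -0.16], "fingers": 1.0}, {"dp": [-33.0, -16.0, 0.0], "dr": [0.0, 0.0, -0.16], "fingers": 1.0}, {"dp": [-30.0, -22.0, 0.0], "dr": [0.0, 0.0, -0.16], "fingers": 1.0}]
[{"dp": [-27.0, -26.0, 0.0], "dr": [0.0, 0.0, -0.16], "fingers": 1.0}, {"dp": [-22.0, -30.0, 0.0], "dr": [0.0, 0.0, -0.15], "fingers": 1.0}, {"dp": [-17.0, -33.0, 0.0], "dr": [0.0, 0.0, -0.16], "fingers": 1.0}, {"dp": [0, 0, 0], "dr": [0, 0, 0], "fingers": 1.0}, {"dp": [0, 0, 0], "dr": [0, 0, 0], "fingers": 1.0}]
end [536.6 -35.2 109.8] [-1.800e+02 -1.000e-01 -1.754e+02]
```

View pics/g1.png

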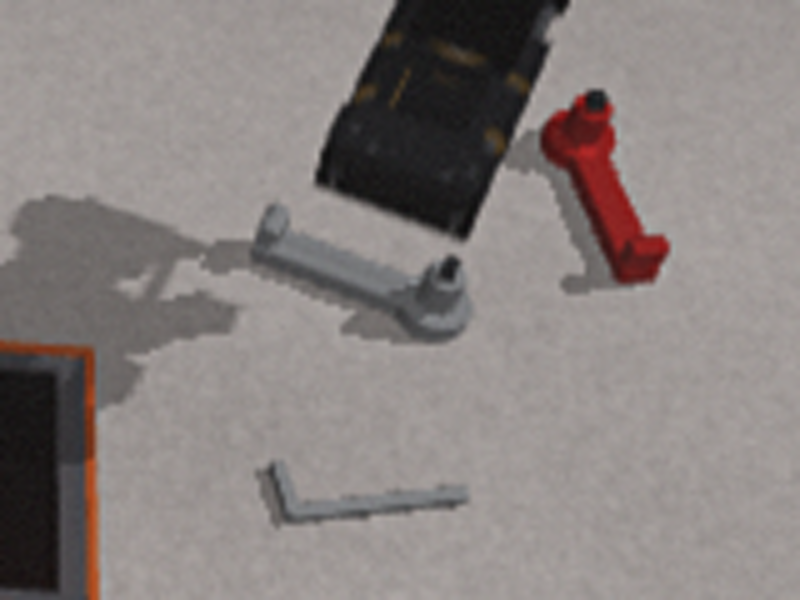

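The view shows the fingers shut and empty above the handle: I lifted before they had closed. The handle still looks to be in place. I'll compare it with the first picture.

```bash
python3 - <<'E'
from h import *
M=[]
for fn in("scene0_raw.png","scene1.png"):
    p=cv2.imread(fn).astype(float)[186:222,375:428]
    d=cv2.GaussianBlur(p[:,:,0]-p[:,:,2],(0,0),.6);m=(d>-2)&(np.arange(186,222)[:,None]>192)
    m&=~((p.max(2)<45))
    N,L,S,c=cv2.connectedComponentsWithStats(m.astype(np.uint8));j=1+np.argmax(S[1:,4]);print(fn,S[j],c[j]+[375,186])
    v,u=np.nonzero(L==j);P=onz("scene",np.c_[u+375,v+186],.01)*1000;print(P.mean(0).round(1),cv2.minAreaRect(P[:,:2].astype(np.float32)))
E
```

```text
scene0_raw.png [  5   7  45  26 447] [403.66219239 205.70022371]
[360.8 288.2  10. ] ((360.50482177734375, 283.87896728515625), (118.49573516845703, 58.67639923095703), 79.7849349975586)
scene1.png [  5   7  45  25 449] [403.74832962 205.71937639]
[360.8 288.4  10. ] ((360.4422912597656, 283.5318603515625), (119.20124816894531, 58.67639923095703), 79.7849349975586)
```

Call:
step_arm(moves=[{"dp": [0, 0, 0], "dr": [0, 0, 0], "fingers": 0.45}, {"dp": [0, 0, 0], "dr": [0, 0, 0], "fingers": 0.45}, {"dp": [0, 0, 0], "dr": [0, 0, 0], "fingers": 0.45}, {"dp": [0, 0, 0], "dr": [0, 0, 0], "fingers": 0.45}, {"dp": [1, 0, 0], "dr": [0, 0, 0], "fingers": 0.45}])

```text
time_s: 5.78
tool_pos: [0.3599, 0.2905, 0.0651]
tool_rot: [-180.0, 0.0, 71.1]
force: [0.7, -0.1, -0.0]
grip_width: 0.0426
grasp_force: 0.0
```

Call:
step_arm(moves=[{"dp": [0, 0, 0], "dr": [0, 0, 0], "fingers": 0.45}, {"dp": [0, 0, 20], "dr": [0, 0, 0], "fingers": 0.45}, {"dp": [0, 0, 20], "dr": [0, 0, 0], "fingers": 0.45}, {"dp": [0, 0, 15], "dr": [0, 0, 0], "fingers": 0.45}, {"dp": [0, 0, 6], "dr": [0, 0, 0], "fingers": 0.45}])

```text
time_s: 6.4
tool_pos: [0.3596, 0.2904, 0.0036]
tool_rot: [-179.9, 0.0, 71.1]
force: [0.4, 0.1, 0.9]
grip_width: 0.0478
grasp_force: 0.0
```

Call:
step_arm(moves=[{"dp": [0, 0, 0], "dr": [0, 0, 0], "fingers": 1}, {"dp": [0, 0, 0], "dr": [0, 0, 0], "fingers": 1}, {"dp": [0, 0, 0], "dr": [0, 0, 0], "fingers": 1}, {"dp": [0, 0, 0], "dr": [0, 0, 0], "fingers": 1}, {"dp": [0, 0, 0], "dr": [0, 0, 0], "fingers": 1}])

```text
time_s: 7.02
tool_pos: [0.3603, 0.2906, 0.0045]
tool_rot: [180.0, -0.0, 71.1]
force: [0.3, 0.3, 0.6]
grip_width: 0.0063
grasp_force: 0.0
```

```bash
python3 - <<'E'
from h import *
o=env.get_obs();print(line(o),o['grip_width'],o['grasp_force'],o['force'])
X=np.array(o['tool_pos'])
for n in("scene","top"):
    m,R,t=K(n);c=R@X+t;print(n,c[0]/c[2]*m['fx']+m['cx'],c[1]/c[2]*m['fy']+m['cy'])
a=env.read_camera("scene")[140:260,330:490,::-1];b=env.read_camera("top")[190:310,110:270,::-1]
cv2.imwrite("pics/g2.png",np.hstack([cv2.resize(i,(400,300),interpolation=cv2.INTER_CUBIC) for i in(a,b)]))
E
```

```text
t=7.03 p=[360.3 290.6   4.5] rot=[180.   -0.   71.1] 0.006306208235936546 0.0 [0.28438928 0.25071049 0.58798803]
scene 403.97059987012943 206.8309771959062
top 174.9798562367303 249.5290901410279
```

View pics/g2.png

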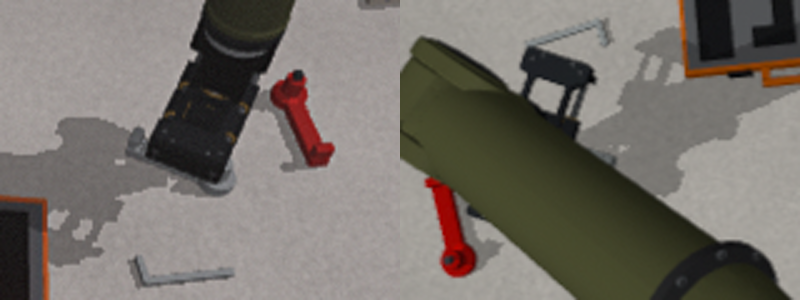

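The gripper straddles the bar as planned, with the body hiding the fingertips, yet the width reads 6 mm with no grip force. I'll hold one call and read again.

Call:
step_arm(moves=[{"dp": [0, 0, 0], "dr": [0, 0, 0], "fingers": 1}, {"dp": [0, 0, 0], "dr": [0, 0, 0], "fingers": 1}, {"dp": [0, 0, 0], "dr": [0, 0, 0], "fingers": 1}, {"dp": [0, 0, 0], "dr": [0, 0, 0], "fingers": 1}, {"dp": [0, 0, 0], "dr": [0, 0, 0], "fingers": 1}])

```text
time_s: 7.75
tool_pos: [0.3601, 0.2906, 0.0044]
tool_rot: [-180.0, 0.0, 71.1]
force: [-0.4, -0.6, -0.2]
grip_width: 0.0004
grasp_force: 0.0
```

```bash
python3 - <<'E'
from h import *
o=env.get_obs();print(o)
a=env.read_camera("scene")[:,:,::-1];cv2.imwrite("scene2.png",a)
b=cv2.imread("scene1.png")
d=[cv2.resize(i[170:230,370:450],(400,300),interpolation=cv2.INTER_CUBIC) for i in(b,a)]
cv2.imwrite("pics/g3.png",np.hstack(d))
E
```

```text
{'time_s': 7.75, 'qpos': array([ 15.21793201,  16.33197708, -62.11572091, 119.27026066,
        17.82911266,  54.27801831, -75.4546636 ]), 'joint_velocities': array([-0.02919555,  0.10962614, -0.04203103, -0.04380821, -0.06427836,
        0.03058773,  0.06724815]), 'effort': array([-4.85498767e-04, -2.48475587e+01, -6.81683689e+00, -2.47437161e+01,
       -3.39625916e-02, -6.27104519e-02,  5.71209000e-05]), 'tool_pos': array([0.36009312, 0.29058669, 0.00439042]), 'tool_rot': array([-1.79999064e+02,  4.95868924e-03,  7.10928873e+01]), 'force': array([-0.40889735, -0.55455331, -0.18227596]), 'wrist_torque': array([-0.04966194, -0.11836403, -0.01751744]), 'grasp_force': 0.0, 'grip_width': 0.0004426469502222188}
```

View pics/g3.png

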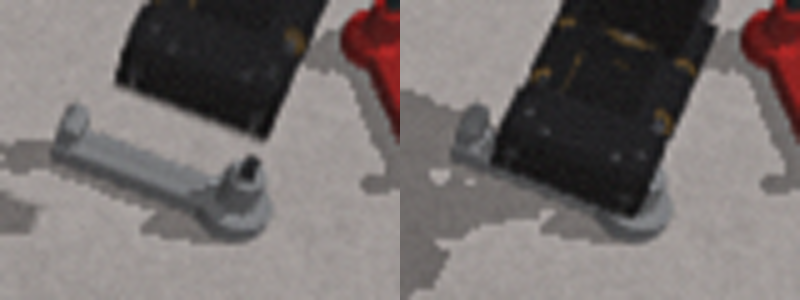

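```bash
python3 - <<'E'
from h import *
def pr(n,X):
    m,R,t=K(n);c=R@np.array(X)+t;return np.round([c[0]/c[2]*m['fx']+m['cx'],c[1]/c[2]*m['fy']+m['cy']],1)
print('start tcp',pr("scene",[.1422,-.6337,.1985]), pr("top",[.1422,-.6337,.1985]))
R=Ro.from_euler('xyz',[180,0,71.1],degrees=True)
for p in ([.3591,.2896,.066],[.3601,.2906,.0044]):
    for y in(-.095,.095):
        for z in(-.07,):
            print(p,y,[pr("scene",np.array(p)+R.apply([x,y,z])) for x in(-.0375,.0375)],pr("top",np.array(p)+R.apply([0,y,z])))
b=cv2.imread("scene0_raw.png")[20:80,20:140];cv2.imwrite("pics/s.png",cv2.resize(b,(800,400),interpolation=cv2.INTER_CUBIC))
E
```

```text
start tcp [93.3 63.8] [533.9 321.2]
[0.3591, 0.2896, 0.066] -0.095 [array([413.3, 145.4]), array([441.4, 155.2])] [150.  279.8]
[0.3591, 0.2896, 0.066] 0.095 [array([388.9, 194.5]), array([419.3, 206.4])] [174.6 211.8]
[0.3601, 0.2906, 0.0044] -0.095 [array([407.9, 161.9]), array([434.8, 171.7])] [156.7 280. ]
[0.3601, 0.2906, 0.0044] 0.095 [array([384.1, 210.5]), array([413.1, 222.1])] [179.9 215.4]
```

View pics/s.png

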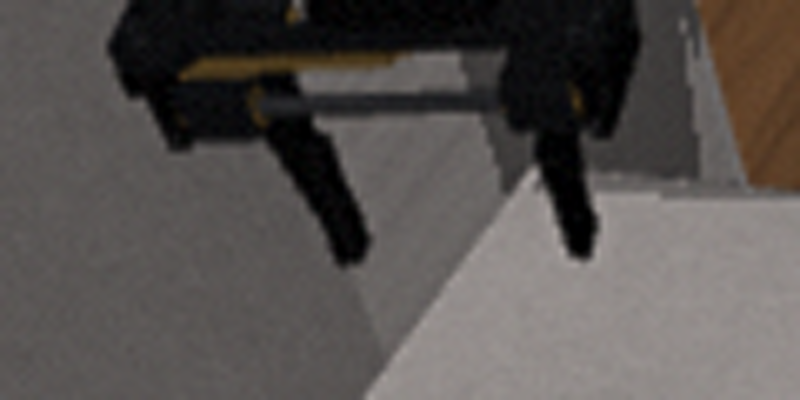

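The body's lower edge appears about 8 px higher in the scene view than the reported pose predicts. The start fingertips are also about 5 px high, at (90,59) against (93,64). So the real tips stand roughly 25–30 mm above the reported z and closed above the bar. I'll confirm by lowering the shut tips gently until they touch the bar top.

Call:
step_arm(moves=[{"dp": [0, 0, 3], "dr": [0, 0, 0], "fingers": 1}, {"dp": [0, 0, 2], "dr": [0, 0, 0], "fingers": 1}, {"dp": [0, 0, 2], "dr": [0, 0, 0], "fingers": 1}, {"dp": [0, 0, 1], "dr": [0, 0, 0], "fingers": 1}, {"dp": [0, 0, 0], "dr": [0, 0, 0], "fingers": 1}], squeeze=25)

```text
time_s: 8.43
tool_pos: [0.36, 0.2906, -0.0037]
tool_rot: [-180.0, 0.0, 71.1]
force: [0.6, -0.0, 0.2]
grip_width: -0.0
grasp_force: 0.0
```

Call:
step_arm(moves=[{"dp": [0, 0, 2], "dr": [0, 0, 0], "fingers": 1}, {"dp": [0, 0, 2], "dr": [0, 0, 0], "fingers": 1}, {"dp": [0, 0, 1], "dr": [0, 0, 0], "fingers": 1}, {"dp": [0, 0, 1], "dr": [0, 0, 0], "fingers": 1}, {"dp": [0, 0, 0], "dr": [0, 0, 0], "fingers": 1}])

```text
time_s: 9.05
tool_pos: [0.36, 0.2905, -0.0087]
tool_rot: [180.0, 0.1, 71.1]
force: [-3.7, -2.9, 11.3]
grip_width: 0.0007
grasp_force: 6.1
```

Contact at a reported z of about −8.5 on the 14 mm bar, so the true tip height is the reported z plus about 22.5 mm. I'll lift, open, go lower and grip.

Call:
step_arm(moves=[{"dp": [0, 0, -8], "dr": [0, 0, 0], "fingers": 0.4}, {"dp": [0, 0, 0], "dr": [0, 0, 0], "fingers": 0.4}, {"dp": [0, 0, 0], "dr": [0, 0, 0], "fingers": 0.4}, {"dp": [0, 0, 0], "dr": [0, 0, 0], "fingers": 0.4}, {"dp": [0, 0, 0], "dr": [0, 0, 0], "fingers": 0.4}])

```text
time_s: 9.68
tool_pos: [0.36, 0.2905, -0.0018]
tool_rot: [-180.0, 0.0, 71.1]
force: [0.6, -0.8, -1.2]
grip_width: 0.0424
grasp_force: 0.0
```

Call:
step_arm(moves=[{"dp": [0, 0, 0], "dr": [0, 0, 0], "fingers": 0.4}, {"dp": [0, 0, 5], "dr": [0, 0, 0], "fingers": 0.4}, {"dp": [0, 0, 5], "dr": [0, 0, 0], "fingers": 0.4}, {"dp": [0, 0, 3], "dr": [0, 0, 0], "fingers": 0.4}, {"dp": [0, 0, 2], "dr": [0, 0, 0], "fingers": 0.4}])

```text
time_s: 10.3
tool_pos: [0.3599, 0.2905, -0.0169]
tool_rot: [-180.0, 0.0, 71.1]
force: [-0.3, 0.7, -0.7]
grip_width: 0.0523
grasp_force: 0.0
```

Call:
step_arm(moves=[{"dp": [0, 0, 0], "dr": [0, 0, 0], "fingers": 1}, {"dp": [0, 0, 0], "dr": [0, 0, 0], "fingers": 1}, {"dp": [0, 0, 0], "dr": [0, 0, 0], "fingers": 1}, {"dp": [0, 0, 0], "dr": [0, 0, 0], "fingers": 1}, {"dp": [0, 0, 0], "dr": [0, 0, 0], "fingers": 1}])

```text
time_s: 10.92
tool_pos: [0.3604, 0.2905, -0.0165]
tool_rot: [180.0, -0.0, 71.1]
force: [1.2, -0.3, 1.8]
grip_width: 0.0215
grasp_force: 25.0
```

```bash
python3 plan.py "[[360.4,290.5,60,71.1],[450,170,75,130],[536,-25.6,75,184.5]]" 1 40;  python3 - <<'E'
from h import *
def pr(n,X):
    m,R,t=K(n);c=R@np.array(X)+t;return np.round([c[0]/c[2]*m['fx']+m['cx'],c[1]/c[2]*m['fy']+m['cy']],1)
# start: tips open +-43.5(+) along tool y
R=Ro.from_euler('xyz',[180,0,12.65],degrees=True)
for dz in(.0225,.032):
  print(dz,[pr("scene",np.array([.1422,-.6337,.1985+dz])+R.apply([0,y,0])) for y in(-.0475,.0475)])
print('obs (72.5,59.3)(107.3,58.2)')
E
```

```text
t=10.93 p=[360.4 290.5 -16.5] rot=[180.   -0.   71.1] F [ 1.2 -0.3  1.8] w 21.5 g 25.0
[{"dp": [0.0, 0.0, -38.0], "dr": [0.0, 0.0, 0.0], "fingers": 1.0}, {"dp": [0.0, 0.0, -38.0], "dr": [0.0, 0.0, 0.0], "fingers": 1.0}, {"dp": [-12.0, 18.0, -2.0], "dr": [0.0, 0.0, -0.15], "fingers": 1.0}, {"dp": [-15.0, 16.0, -2.0], "dr": [0.0, 0.0, -0.15], "fingers": 1.0}, {"dp": [-17.0, 13.0, -2.0], "dr": [0.0, 0.0, -0.15], "fingers": 1.0}]
[{"dp": [-18.0, 11.0, -2.0], "dr": [0.0, 0.0, -0.14], "fingers": 1.0}, {"dp": [-20.0, 8.0, -2.0], "dr": [0.0, 0.0, -0.15], "fingers": 1.0}, {"dp": [-21.0, 5.0, -3.0], "dr": [0.0, 0.0, -0.14], "fingers": 1.0}, {"dp": [-21.0, 1.0, -2.0], "dr": [0.0, 0.0, -0.15], "fingers": 1.0}, {"dp": [-34.0, -10.0, 0.0], "dr": [0.0, 0.0, -0.16], "fingers": 1.0}]
[{"dp": [-32.0, -15.0, 0.0], "dr": [0.0, 0.0, -0.16], "fingers": 1.0}, {"dp": [-29.0, -20.0, 0.0], "dr": [0.0, 0.0, -0.16], "fingers": 1.0}, {"dp": [-26.0, -25.0, 0.0], "dr": [0.0, 0.0, -0.16], "fingers": 1.0}, {"dp": [-22.0, -29.0, 0.0], "dr": [0.0, 0.0, -0.15], "fingers": 1.0}, {"dp": [-17.0, -31.0, 0.0], "dr": [0.0, 0.0, -0.16], "fingers": 1.0}]
end [536.4 -25.6  74.6] [-180.     0.  -175.5]
0.0225 [array([107.6,  56.4]), array([73.6, 57.4])]
0.032 [array([106.6,  53.4]), array([72.4, 54.4])]
obs (72.5,59.3)(107.3,58.2)
```

Call:
step_arm(moves=[{"dp": [0, 0, -38], "dr": [0, 0, 0], "fingers": 1}, {"dp": [0, 0, -38], "dr": [0, 0, 0], "fingers": 1}, {"dp": [-12, 18, -2], "dr": [0, 0, -0.15], "fingers": 1}, {"dp": [-15, 16, -2], "dr": [0, 0, -0.15], "fingers": 1}, {"dp": [-17, 13, -2], "dr": [0, 0, -0.15], "fingers": 1}])

```text
time_s: 11.55
tool_pos: [0.3988, 0.2375, 0.0652]
tool_rot: [-180.0, 0.0, 97.2]
force: [0.0, -0.4, -0.9]
grip_width: 0.0218
grasp_force: 25.0
```

Call:
step_arm(moves=[{"dp": [-18, 11, -2], "dr": [0, 0, -0.14], "fingers": 1}, {"dp": [-20, 8, -2], "dr": [0, 0, -0.15], "fingers": 1}, {"dp": [-21, 5, -3], "dr": [0, 0, -0.14], "fingers": 1}, {"dp": [-21, 1, -2], "dr": [0, 0, -0.15], "fingers": 1}, {"dp": [-34, -10, 0], "dr": [0, 0, -0.16], "fingers": 1}])

```text
time_s: 12.18
tool_pos: [0.4637, 0.1379, 0.0744]
tool_rot: [180.0, -0.0, 139.7]
force: [0.6, 0.6, -2.1]
grip_width: 0.0217
grasp_force: 25.0
```

Call:
step_arm(moves=[{"dp": [-32, -15, 0], "dr": [0, 0, -0.16], "fingers": 1}, {"dp": [-29, -20, 0], "dr": [0, 0, -0.16], "fingers": 1}, {"dp": [-26, -25, 0], "dr": [0, 0, -0.16], "fingers": 1}, {"dp": [-22, -29, 0], "dr": [0, 0, -0.15], "fingers": 1}, {"dp": [-17, -31, 0], "dr": [0, 0, -0.16], "fingers": 1}])

```text
time_s: 12.8
tool_pos: [0.5362, -0.027, 0.0739]
tool_rot: [-180.0, -0.1, -175.2]
force: [0.3, 0.5, -1.8]
grip_width: 0.0214
grasp_force: 25.0
```

```bash
python3 plan.py "[[531.3,-31.1,75,184.5],[531.3,-31.1,14,184.5]]" 1 20;  python3 - <<'E'
from h import *
a=env.read_camera("scene")[:,:,::-1];b=env.read_camera("top")[:,:,::-1]
cv2.imwrite("scene3.png",a);cv2.imwrite("top3.png",b)
cv2.imwrite("pics/p1.png",np.hstack([cv2.resize(i,(400,300),interpolation=cv2.INTER_CUBIC) for i in(a[180:285,220:360],b[140:245,210:350])]))
E
```

```text
t=12.80 p=[536.2 -27.   73.9] rot=[-1.800e+02 -1.000e-01 -1.752e+02] F [ 0.3  0.5 -1.8] w 21.4 g 25.0
[{"dp": [5.0, -4.0, -1.0], "dr": [0.0, 0.0, 0.01], "fingers": 1.0}, {"dp": [0.0, 0.0, 15.0], "dr": [0.0, 0.0, 0.0], "fingers": 1.0}, {"dp": [0.0, 0.0, 15.0], "dr": [0.0, 0.0, 0.0], "fingers": 1.0}, {"dp": [0.0, 0.0, 15.0], "dr": [0.0, 0.0, 0.0], "fingers": 1.0}, {"dp": [0.0, 0.0, 16.0], "dr": [0.0, 0.0, 0.0], "fingers": 1.0}]
end [531.5 -31.4  13.9] [-1.800e+02 -1.000e-01 -1.758e+02]
```

View pics/p1.png

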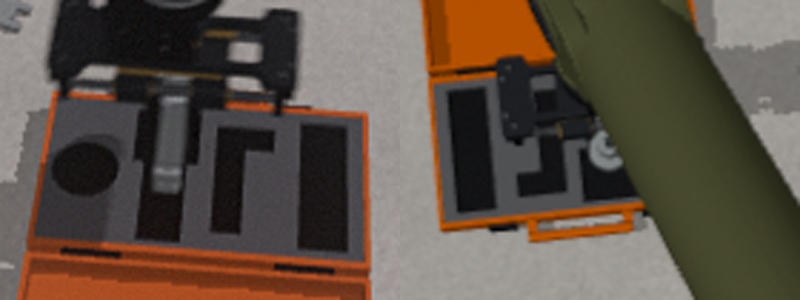

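The handle is held hub towards the robot and lined up over its recess: bar at scene crop (167,150), recess below at (160,215). Lowering.

Call:
step_arm(moves=[{"dp": [5, -4, 0], "dr": [0, 0, 0.01], "fingers": 1}, {"dp": [0, 0, 15], "dr": [0, 0, 0], "fingers": 1}, {"dp": [0, 0, 15], "dr": [0, 0, 0], "fingers": 1}, {"dp": [0, 0, 15], "dr": [0, 0, 0], "fingers": 1}, {"dp": [0, 0, 15], "dr": [0, 0, 0], "fingers": 1}])

```text
time_s: 13.52
tool_pos: [0.5312, -0.0296, 0.0131]
tool_rot: [-180.0, -0.0, -176.0]
force: [-0.3, 0.8, -1.5]
grip_width: 0.0218
grasp_force: 25.0
```

```bash
python3 - <<'E'
from h import *
o=env.get_obs();print(line(o))
a=env.read_camera("scene")[:,:,::-1];b=env.read_camera("top")[:,:,::-1]
cv2.imwrite("scene4.png",a);cv2.imwrite("top4.png",b)
cv2.imwrite("pics/p2.png",np.hstack([cv2.resize(i,(400,400),interpolation=cv2.INTER_CUBIC) for i in(a[195:275,240:320],b[150:230,240:320])]))
E
```

```text
t=13.53 p=[531.2 -29.6  13.1] rot=[-180.   -0. -176.]
```

View pics/p2.png

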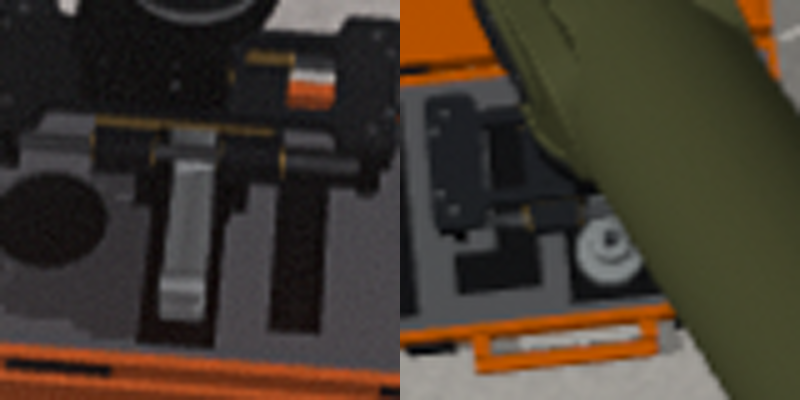

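The handle's end is about 9 mm from the recess end once lowered, and it is centred across. The top view shows the hub (608,247) inside the square end. Releasing.

Call:
step_arm(moves=[{"dp": [0, 0, 4], "dr": [0, 0, 0], "fingers": 1}, {"dp": [0, 0, 4], "dr": [0, 0, 0], "fingers": 1}, {"dp": [0, 0, 1], "dr": [0, 0, 0], "fingers": 1}, {"dp": [0, 0, 0], "dr": [0, 0, 0], "fingers": 1}, {"dp": [0, 0, 0], "dr": [0, 0, 0], "fingers": 0.5}])

```text
time_s: 14.25
tool_pos: [0.532, -0.0299, 0.0059]
tool_rot: [-180.0, 0.0, -176.0]
force: [0.3, 0.5, 0.4]
grip_width: 0.0263
grasp_force: 0.0
```

Call:
step_arm(moves=[{"dp": [0, 0, 0], "dr": [0, 0, 0], "fingers": 0.5}, {"dp": [0, 0, 0], "dr": [0, 0, 0], "fingers": 0.5}, {"dp": [0, 0, 0], "dr": [0, 0, 0], "fingers": 0.5}, {"dp": [0, 0, -15], "dr": [0, 0, 0], "fingers": 0.5}, {"dp": [0, 0, -45], "dr": [0, 0, 0], "fingers": 0.5}])

```text
time_s: 14.88
tool_pos: [0.53, -0.0299, 0.0653]
tool_rot: [179.9, -0.2, -176.0]
force: [0.6, -0.2, 0.2]
grip_width: 0.0434
grasp_force: 0.0
```

```bash
python3 plan.py "[[540,100,75,135],[605.3,307.0,50,94.5]]" 0 45
```

```text
t=14.88 p=[530.  -29.9  65.3] rot=[ 179.9   -0.2 -176. ] F [ 0.6 -0.2  0.2] w 43.4 g 0.0
[{"dp": [-3.0, 21.0, -2.0], "dr": [0.0, 0.0, 0.14], "fingers": 0.0}, {"dp": [0.0, 22.0, -2.0], "dr": [0.0, 0.0, 0.14], "fingers": 0.0}, {"dp": [3.0, 22.0, -1.0], "dr": [0.0, 0.0, 0.14], "fingers": 0.0}, {"dp": [6.0, 21.0, -2.0], "dr": [0.0, 0.0, 0.15], "fingers": 0.0}, {"dp": [9.0, 20.0, -1.0], "dr": [0.0, 0.0, 0.14], "fingers": 0.0}]
[{"dp": [11.0, 18.0, -2.0], "dr": [0.0, 0.0, 0.15], "fingers": 0.0}, {"dp": [20.0, 38.0, 5.0], "dr": [0.0, 0.0, 0.14], "fingers": 0.0}, {"dp": [25.0, 35.0, 5.0], "dr": [0.0, 0.0, 0.14], "fingers": 0.0}, {"dp": [30.0, 32.0, 5.0], "dr": [0.0, 0.0, 0.14], "fingers": 0.0}, {"dp": [34.0, 27.0, 5.0], "dr": [0.0, 0.0, 0.14], "fingers": 0.0}]
[{"dp": [38.0, 21.0, 5.0], "dr": [0.0, 0.0, 0.14], "fingers": 0.0}, {"dp": [0, 0, 0], "dr": [0, 0, 0], "fingers": 0.0}, {"dp": [0, 0, 0], "dr": [0, 0, 0], "fingers": 0.0}, {"dp": [0, 0, 0], "dr": [0, 0, 0], "fingers": 0.0}, {"dp": [0, 0, 0], "dr": [0, 0, 0], "fingers": 0.0}]
end [605.1 306.6  50.3] [-1.798e+02 -1.000e-01  9.460e+01]
```

Call:
step_arm(moves=[{"dp": [-3, 21, -2], "dr": [0, 0, 0.14], "fingers": 0}, {"dp": [0, 22, -2], "dr": [0, 0, 0.14], "fingers": 0}, {"dp": [3, 22, -1], "dr": [0, 0, 0.14], "fingers": 0}, {"dp": [6, 21, -2], "dr": [0, 0, 0.15], "fingers": 0}, {"dp": [9, 20, -1], "dr": [0, 0, 0.14], "fingers": 0}])

```text
time_s: 15.5
tool_pos: [0.5401, 0.08, 0.0747]
tool_rot: [180.0, 0.1, 143.0]
force: [0.3, 0.9, 0.3]
grip_width: 0.0834
grasp_force: 0.0
```

Call:
step_arm(moves=[{"dp": [11, 18, -2], "dr": [0, 0, 0.15], "fingers": 0}, {"dp": [20, 38, 5], "dr": [0, 0, 0.14], "fingers": 0}, {"dp": [25, 35, 5], "dr": [0, 0, 0.14], "fingers": 0}, {"dp": [30, 32, 5], "dr": [0, 0, 0.14], "fingers": 0}, {"dp": [34, 27, 5], "dr": [0, 0, 0.14], "fingers": 0}])

```text
time_s: 16.12
tool_pos: [0.5954, 0.2665, 0.0564]
tool_rot: [179.9, -0.0, 102.3]
force: [-0.4, -1.1, -0.0]
grip_width: 0.087
grasp_force: 0.0
```

Call:
step_arm(moves=[{"dp": [38, 21, 5], "dr": [0, 0, 0.14], "fingers": 0}, {"dp": [0, 0, 0], "dr": [0, 0, 0], "fingers": 0}, {"dp": [0, 0, 20], "dr": [0, 0, 0], "fingers": 0}, {"dp": [0, 0, 20], "dr": [0, 0, 0], "fingers": 0}, {"dp": [0, 0, 0], "dr": [0, 0, 0], "fingers": 0}])

```text
time_s: 16.75
tool_pos: [0.6055, 0.3034, 0.0073]
tool_rot: [-179.7, 0.2, 94.5]
force: [0.8, 0.3, -0.2]
grip_width: 0.0871
grasp_force: 0.0
```

```bash
python3 plan.py "[[605.3,307.0,-8,94.5],[605.3,307,-17,94.5]]" 0 5; python3 - <<'E'
from h import *
a=env.read_camera("scene")[:,:,::-1];b=env.read_camera("top")[:,:,::-1]
cv2.imwrite("scene5.png",a)
cv2.imwrite("pics/p3.png",np.hstack([cv2.resize(i,(400,300),interpolation=cv2.INTER_CUBIC) for i in(a[195:270,230:330],a[240:315,365:465])]))
E
```

```text
t=16.75 p=[605.5 303.4   7.3] rot=[-179.7    0.2   94.5] F [ 0.8  0.3 -0.2] w 87.1 g 0.0
[{"dp": [1.0, 0.0, 4.0], "dr": [0.0, 0.0, 0.0], "fingers": 0.0}, {"dp": [1.0, 0.0, 4.0], "dr": [0.0, 0.0, 0.0], "fingers": 0.0}, {"dp": [1.0, 0.0, 4.0], "dr": [0.0, 0.0, 0.0], "fingers": 0.0}, {"dp": [1.0, 0.0, 3.0], "dr": [0.0, 0.0, 0.0], "fingers": 0.0}, {"dp": [0.0, 0.0, 5.0], "dr": [0.0, 0.0, 0.0], "fingers": 0.0}]
[{"dp": [0.0, 0.0, 4.0], "dr": [0.0, 0.0, 0.0], "fingers": 0.0}, {"dp": [0, 0, 0], "dr": [0, 0, 0], "fingers": 0.0}, {"dp": [0, 0, 0], "dr": [0, 0, 0], "fingers": 0.0}, {"dp": [0, 0, 0], "dr": [0, 0, 0], "fingers": 0.0}, {"dp": [0, 0, 0], "dr": [0, 0, 0], "fingers": 0.0}]
end [605.1 307.3 -16.7] [-179.7    0.2   94.5]
```

View pics/p3.png

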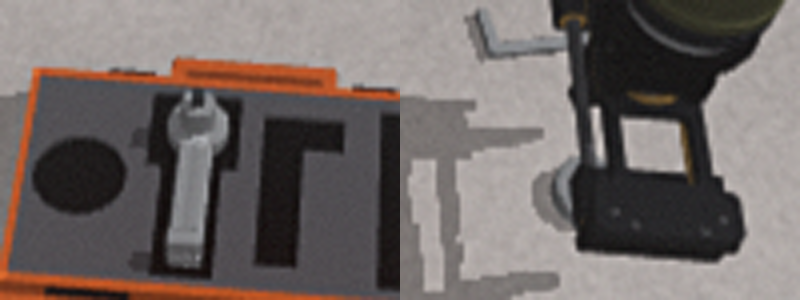

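The handle lies flat and centred in its recess, at crop (190,180). The gripper stands over the rose. Descending to grip it.

Call:
step_arm(moves=[{"dp": [1, 0, 5], "dr": [0, 0, 0], "fingers": 0}, {"dp": [1, 0, 5], "dr": [0, 0, 0], "fingers": 0}, {"dp": [1, 0, 5], "dr": [0, 0, 0], "fingers": 0}, {"dp": [1, 0, 4], "dr": [0, 0, 0], "fingers": 0.2}, {"dp": [0, 0, 3], "dr": [0, 0, 0], "fingers": 0.2}])

```text
time_s: 17.48
tool_pos: [0.6063, 0.3107, -0.0119]
tool_rot: [-180.0, 0.0, 94.6]
force: [-0.5, -0.9, -0.3]
grip_width: 0.0749
grasp_force: 0.0
```

Call:
step_arm(moves=[{"dp": [0, 0, 1], "dr": [0, 0, 0], "fingers": 1}, {"dp": [0, 0, 0], "dr": [0, 0, 0], "fingers": 1}, {"dp": [0, 0, 0], "dr": [0, 0, 0], "fingers": 1}, {"dp": [0, 0, 0], "dr": [0, 0, 0], "fingers": 1}, {"dp": [0, 0, 0], "dr": [0, 0, 0], "fingers": 1}], squeeze=25)

```text
time_s: 18.1
tool_pos: [0.6066, 0.3105, -0.0125]
tool_rot: [180.0, 0.0, 94.6]
force: [0.5, -0.1, -0.1]
grip_width: 0.0415
grasp_force: 25.0
```

Call:
step_arm(moves=[{"dp": [0, 0, 0], "dr": [0, 0, 0], "fingers": 1}, {"dp": [0, 0, 0], "dr": [0, 0, 0], "fingers": 1}, {"dp": [0, 0, 0], "dr": [0, 0, 0], "fingers": 1}, {"dp": [0, 0, -20], "dr": [0, 0, 0], "fingers": 1}, {"dp": [0, 0, -40], "dr": [0, 0, 0], "fingers": 1}])

```text
time_s: 18.73
tool_pos: [0.6053, 0.3097, 0.047]
tool_rot: [-179.8, 0.1, 94.6]
force: [0.9, 1.0, -0.4]
grip_width: 0.041
grasp_force: 25.0
```

```bash
python3 plan.py "[[560,100,85,94.5],[542.8,-101,85,94.5],[542.8,-101,8,94.5]]" 1 40
```

```text
t=18.73 p=[605.3 309.7  47. ] rot=[-1.798e+02  1.000e-01  9.460e+01] F [ 0.9  1.  -0.4] w 41.0 g 25.0
[{"dp": [-34.0, -10.0, -6.0], "dr": [0.0, 0.0, 0.0], "fingers": 1.0}, {"dp": [-34.0, -10.0, -6.0], "dr": [0.0, 0.0, 0.0], "fingers": 1.0}, {"dp": [-34.0, -11.0, -6.0], "dr": [0.0, 0.0, 0.0], "fingers": 1.0}, {"dp": [-34.0, -10.0, -6.0], "dr": [0.0, 0.0, 0.0], "fingers": 1.0}, {"dp": [-35.0, -11.0, -7.0], "dr": [0.0, 0.0, 0.0], "fingers": 1.0}]
[{"dp": [-34.0, -10.0, -6.0], "dr": [0.0, 0.0, 0.0], "fingers": 1.0}, {"dp": [-33.0, -6.0, 0.0], "dr": [0.0, 0.0, 0.0], "fingers": 1.0}, {"dp": [-33.0, -5.0, 0.0], "dr": [0.0, 0.0, 0.0], "fingers": 1.0}, {"dp": [-33.0, -6.0, 0.0], "dr": [0.0, 0.0, 0.0], "fingers": 1.0}, {"dp": [-33.0, -5.0, 0.0], "dr": [0.0, 0.0, 0.0], "fingers": 1.0}]
[{"dp": [-34.0, -6.0, 0.0], "dr": [0.0, 0.0, 0.0], "fingers": 1.0}, {"dp": [-33.0, -5.0, 0.0], "dr": [0.0, 0.0, 0.0], "fingers": 1.0}, {"dp": [0.0, 0.0, 38.0], "dr": [0.0, 0.0, 0.0], "fingers": 1.0}, {"dp": [0.0, 0.0, 39.0], "dr": [0.0, 0.0, 0.0], "fingers": 1.0}, {"dp": [0, 0, 0], "dr": [0, 0, 0], "fingers": 1.0}]
end [ 542.8 -100.7    7.9] [-1.798e+02  1.000e-01  9.460e+01]
```

Call:
step_arm(moves=[{"dp": [-34, -10, -6], "dr": [0, 0, 0], "fingers": 1}, {"dp": [-34, -10, -6], "dr": [0, 0, 0], "fingers": 1}, {"dp": [-34, -11, -6], "dr": [0, 0, 0], "fingers": 1}, {"dp": [-34, -10, -6], "dr": [0, 0, 0], "fingers": 1}, {"dp": [-35, -11, -7], "dr": [0, 0, 0], "fingers": 1}])

```text
time_s: 19.35
tool_pos: [0.5682, 0.1351, 0.0798]
tool_rot: [179.9, 0.0, 94.6]
force: [0.3, 0.3, -0.5]
grip_width: 0.0413
grasp_force: 25.0
```

Call:
step_arm(moves=[{"dp": [-34, -10, -6], "dr": [0, 0, 0], "fingers": 1}, {"dp": [-33, -6, 0], "dr": [0, 0, 0], "fingers": 1}, {"dp": [-33, -5, 0], "dr": [0, 0, 0], "fingers": 1}, {"dp": [-33, -6, 0], "dr": [0, 0, 0], "fingers": 1}, {"dp": [-33, -5, 0], "dr": [0, 0, 0], "fingers": 1}])

```text
time_s: 19.98
tool_pos: [0.5499, -0.0329, 0.0857]
tool_rot: [179.9, 0.1, 94.6]
force: [0.0, 0.3, -0.3]
grip_width: 0.0413
grasp_force: 25.0
```

Call:
step_arm(moves=[{"dp": [-34, -6, 0], "dr": [0, 0, 0], "fingers": 1}, {"dp": [-30, -5, 0], "dr": [0, 0, 0], "fingers": 1}, {"dp": [0, 0, 35], "dr": [0, 0, 0], "fingers": 1}, {"dp": [0, 0, 25], "dr": [0, 0, 0], "fingers": 1}, {"dp": [0, 0, 0], "dr": [0, 0, 0], "fingers": 1}])

```text
time_s: 20.6
tool_pos: [0.5425, -0.0964, 0.0237]
tool_rot: [-179.8, -0.1, 94.6]
force: [-0.1, 0.4, 0.3]
grip_width: 0.0416
grasp_force: 25.0
```

```bash
python3 plan.py "[[542.8,-98,18,94.5],[542.8,-98,8,94.5]]" 1 5; python3 - <<'E'
from h import *
a=env.read_camera("scene")[:,:,::-1];b=env.read_camera("top")[:,:,::-1]
cv2.imwrite("pics/p4.png",np.hstack([cv2.resize(i,(400,300),interpolation=cv2.INTER_CUBIC) for i in(a[195:270,215:315],b[145:220,260:360])]))
E
```

```text
t=20.60 p=[542.5 -96.4  23.7] rot=[-1.798e+02 -1.000e-01  9.460e+01] F [-0.1  0.4  0.3] w 41.6 g 25.0
[{"dp": [-1.0, 0.0, 3.0], "dr": [0.0, 0.0, 0.0], "fingers": 1.0}, {"dp": [-1.0, 0.0, 3.0], "dr": [0.0, 0.0, 0.0], "fingers": 1.0}, {"dp": [0.0, 0.0, 5.0], "dr": [0.0, 0.0, 0.0], "fingers": 1.0}, {"dp": [0.0, 0.0, 5.0], "dr": [0.0, 0.0, 0.0], "fingers": 1.0}, {"dp": [0, 0, 0], "dr": [0, 0, 0], "fingers": 1.0}]
end [542.6 -98.4   7.7] [-1.798e+02 -1.000e-01  9.460e+01]
```

View pics/p4.png

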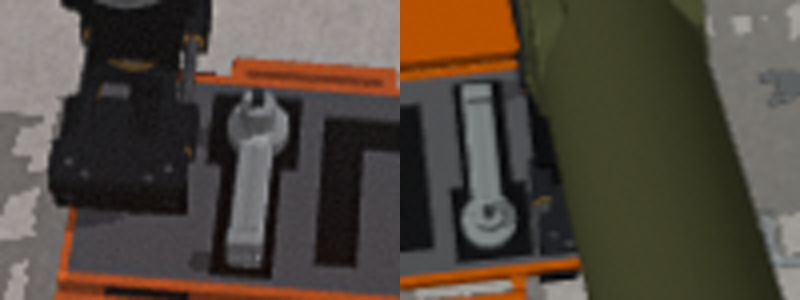

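The handle is seated in both views and the gripper hides the rose pocket. Lowering while watching the force.

Call:
step_arm(moves=[{"dp": [-1, 0, 4], "dr": [0, 0, 0], "fingers": 1}, {"dp": [0, 0, 4], "dr": [0, 0, 0], "fingers": 1}, {"dp": [0, 0, 4], "dr": [0, 0, 0], "fingers": 1}, {"dp": [0, 0, 3], "dr": [0, 0, 0], "fingers": 1}, {"dp": [0, 0, 0], "dr": [0, 0, 0], "fingers": 1}])

```text
time_s: 21.32
tool_pos: [0.5437, -0.0977, 0.0091]
tool_rot: [-180.0, -0.0, 94.6]
force: [0.2, 0.3, -0.6]
grip_width: 0.0414
grasp_force: 25.0
```

Call:
step_arm(moves=[{"dp": [0, 0, 1], "dr": [0, 0, 0], "fingers": 1}, {"dp": [0, 0, 0], "dr": [0, 0, 0], "fingers": 1}, {"dp": [0, 0, 0], "dr": [0, 0, 0], "fingers": 0.3}, {"dp": [0, 0, 0], "dr": [0, 0, 0], "fingers": 0.3}, {"dp": [0, 0, 0], "dr": [0, 0, 0], "fingers": 0.3}])

```text
time_s: 21.95
tool_pos: [0.5441, -0.0978, 0.0086]
tool_rot: [180.0, 0.0, 94.6]
force: [0.4, 0.3, 1.1]
grip_width: 0.0589
grasp_force: 0.0
```

Call:
step_arm(moves=[{"dp": [0, 0, -20], "dr": [0, 0, 0], "fingers": 0.3}, {"dp": [0, 0, -45], "dr": [0, 0, 0], "fingers": 0.3}, {"dp": [30, 0, -20], "dr": [0, 0, 0], "fingers": 0.3}, {"dp": [50, 0, 0], "dr": [0, 0, 0], "fingers": 0.3}, {"dp": [50, 0, 0], "dr": [0, 0, 0], "fingers": 0.3}])

```text
time_s: 22.58
tool_pos: [0.5333, 0.0346, 0.0947]
tool_rot: [179.9, 0.0, 94.6]
force: [0.7, 0.4, -0.3]
grip_width: 0.0608
grasp_force: 0.0
```

```bash
python3 plan.py "[[530,150,70,100],[504,283,40,106.6],[504,283,-5,106.6]]" 0.5 45; python3 - <<'E'
from h import *
a=env.read_camera("scene")[:,:,::-1];b=env.read_camera("top")[:,:,::-1]
cv2.imwrite("pics/p5.png",np.hstack([cv2.resize(i,(400,300),interpolation=cv2.INTER_CUBIC) for i in(a[195:270,215:315],b[145:220,260:360])]))
E
```

```text
t=22.57 p=[533.3  34.6  94.7] rot=[179.9   0.   94.6] F [ 0.7  0.4 -0.3] w 60.8 g 0.0
[{"dp": [38.0, 2.0, 8.0], "dr": [0.0, 0.0, -0.03], "fingers": 0.5}, {"dp": [39.0, 3.0, 8.0], "dr": [0.0, 0.0, -0.03], "fingers": 0.5}, {"dp": [38.0, 4.0, 9.0], "dr": [0.0, 0.0, -0.03], "fingers": 0.5}, {"dp": [34.0, -1.0, 7.0], "dr": [0.0, 0.0, -0.03], "fingers": 0.5}, {"dp": [34.0, 0.0, 8.0], "dr": [0.0, 0.0, -0.03], "fingers": 0.5}]
[{"dp": [34.0, 2.0, 7.0], "dr": [0.0, 0.0, -0.03], "fingers": 0.5}, {"dp": [33.0, 2.0, 8.0], "dr": [0.0, 0.0, -0.03], "fingers": 0.5}, {"dp": [0.0, 0.0, 45.0], "dr": [0.0, 0.0, 0.0], "fingers": 0.5}, {"dp": [0, 0, 0], "dr": [0, 0, 0], "fingers": 0.5}, {"dp": [0, 0, 0], "dr": [0, 0, 0], "fingers": 0.5}]
end [503.9 282.5  -5.4] [179.9   0.  106.6]
```

View pics/p5.png

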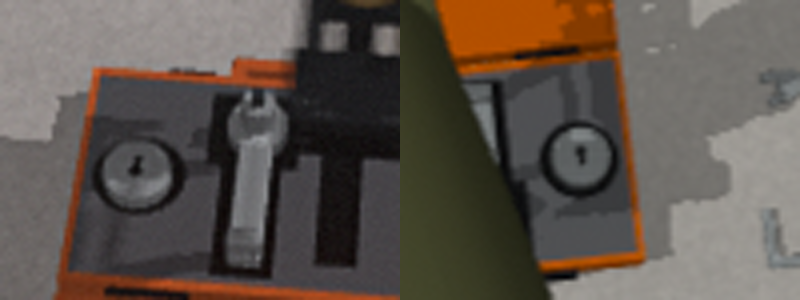

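The rose is seated in its round recess, at scene crop (138,172) and top crop (580,155). Now the short key.

Call:
step_arm(moves=[{"dp": [38, 2, 8], "dr": [0, 0, -0.03], "fingers": 0.5}, {"dp": [39, 3, 8], "dr": [0, 0, -0.03], "fingers": 0.5}, {"dp": [38, 4, 9], "dr": [0, 0, -0.03], "fingers": 0.5}, {"dp": [34, -1, 7], "dr": [0, 0, -0.03], "fingers": 0.5}, {"dp": [34, 0, 8], "dr": [0, 0, -0.03], "fingers": 0.5}])

```text
time_s: 23.3
tool_pos: [0.5155, 0.216, 0.0539]
tool_rot: [180.0, -0.0, 103.3]
force: [0.9, 1.3, 0.1]
grip_width: 0.0438
grasp_force: 0.0
```

Call:
step_arm(moves=[{"dp": [34, 2, 7], "dr": [0, 0, -0.03], "fingers": 0.5}, {"dp": [33, 2, 8], "dr": [0, 0, -0.03], "fingers": 0.5}, {"dp": [0, 0, 25], "dr": [0, 0, 0], "fingers": 0.5}, {"dp": [0, 0, 15], "dr": [0, 0, 0], "fingers": 0.5}, {"dp": [0, 0, 0], "dr": [0, 0, 0], "fingers": 0.5}])

```text
time_s: 23.92
tool_pos: [0.5031, 0.279, -0.0024]
tool_rot: [-179.9, 0.0, 106.6]
force: [-0.2, -0.6, -0.4]
grip_width: 0.0434
grasp_force: 0.0
```

```bash
python3 plan.py "[[504,283,-10,106.6],[504,283,-19,106.6]]" 0.5 5
```

```text
t=23.93 p=[503.1 279.   -2.4] rot=[-179.9    0.   106.6] F [-0.2 -0.6 -0.4] w 43.4 g 0.0
[{"dp": [2.0, 1.0, 4.0], "dr": [0.0, 0.0, 0.0], "fingers": 0.5}, {"dp": [2.0, 1.0, 4.0], "dr": [0.0, 0.0, 0.0], "fingers": 0.5}, {"dp": [0.0, 0.0, 4.0], "dr": [0.0, 0.0, 0.0], "fingers": 0.5}, {"dp": [0.0, 0.0, 5.0], "dr": [0.0, 0.0, 0.0], "fingers": 0.5}, {"dp": [0, 0, 0], "dr": [0, 0, 0], "fingers": 0.5}]
end [503.8 283.4 -19.4] [-179.9    0.   106.6]
```

Call:
step_arm(moves=[{"dp": [1, 0, 5], "dr": [0, 0, 0], "fingers": 0.5}, {"dp": [0, 0, 5], "dr": [0, 0, 0], "fingers": 0.5}, {"dp": [0, 0, 4], "dr": [0, 0, 0], "fingers": 0.5}, {"dp": [0, 0, 0], "dr": [0, 0, 0], "fingers": 0.5}, {"dp": [0, 0, 0], "dr": [0, 0, 0], "fingers": 0.5}])

```text
time_s: 24.55
tool_pos: [0.5038, 0.2808, -0.0155]
tool_rot: [180.0, 0.0, 106.6]
force: [-0.5, -0.4, 0.4]
grip_width: 0.0439
grasp_force: 0.0
```

Call:
step_arm(moves=[{"dp": [2, 0, 2], "dr": [0, 0, 0], "fingers": 0.5}, {"dp": [0, 0, 2], "dr": [0, 0, 0], "fingers": 1}, {"dp": [0, 0, 0], "dr": [0, 0, 0], "fingers": 1}, {"dp": [0, 0, 0], "dr": [0, 0, 0], "fingers": 1}, {"dp": [0, 0, 0], "dr": [0, 0, 0], "fingers": 1}], squeeze=25)

```text
time_s: 25.18
tool_pos: [0.5033, 0.2826, -0.0195]
tool_rot: [180.0, 0.0, 106.6]
force: [0.5, -0.1, 0.6]
grip_width: 0.0113
grasp_force: 0.0
```

Call:
step_arm(moves=[{"dp": [0, 0, 0], "dr": [0, 0, 0], "fingers": 1}, {"dp": [0, 0, 0], "dr": [0, 0, 0], "fingers": 1}, {"dp": [0, 0, 0], "dr": [0, 0, 0], "fingers": 1}, {"dp": [0, 0, 0], "dr": [0, 0, 0], "fingers": 1}, {"dp": [0, 0, 0], "dr": [0, 0, 0], "fingers": 1}])

```text
time_s: 25.8
tool_pos: [0.5033, 0.2826, -0.0195]
tool_rot: [180.0, 0.0, 106.6]
force: [0.2, 0.9, -0.4]
grip_width: 0.0072
grasp_force: 25.0
```

```bash
python3 plan.py "[[503.3,282.6,50,106.6],[515,150,60,50],[522.4,24.7,60,4.5],[522.4,24.7,20,4.5]]" 1 40
```

```text
t=25.80 p=[503.3 282.6 -19.5] rot=[180.    0.  106.6] F [ 0.2  0.9 -0.4] w 7.2 g 25.0
[{"dp": [0.0, 0.0, -35.0], "dr": [0.0, 0.0, 0.0], "fingers": 1.0}, {"dp": [0.0, 0.0, -35.0], "dr": [0.0, 0.0, 0.0], "fingers": 1.0}, {"dp": [-22.0, -4.0, -2.0], "dr": [0.0, 0.0, 0.16], "fingers": 1.0}, {"dp": [-22.0, -1.0, -2.0], "dr": [0.0, 0.0, 0.17], "fingers": 1.0}, {"dp": [-22.0, 3.0, -1.0], "dr": [0.0, 0.0, 0.16], "fingers": 1.0}]
[{"dp": [-21.0, 6.0, -2.0], "dr": [0.0, 0.0, 0.17], "fingers": 1.0}, {"dp": [-20.0, 10.0, -1.0], "dr": [0.0, 0.0, 0.16], "fingers": 1.0}, {"dp": [-19.0, 13.0, -2.0], "dr": [0.0, 0.0, 0.17], "fingers": 1.0}, {"dp": [-18.0, 17.0, 0.0], "dr": [0.0, 0.0, 0.16], "fingers": 1.0}, {"dp": [-15.0, 20.0, 0.0], "dr": [0.0, 0.0, 0.16], "fingers": 1.0}]
[{"dp": [-12.0, 22.0, 0.0], "dr": [0.0, 0.0, 0.16], "fingers": 1.0}, {"dp": [-8.0, 24.0, 0.0], "dr": [0.0, 0.0, 0.16], "fingers": 1.0}, {"dp": [-5.0, 24.0, 0.0], "dr": [0.0, 0.0, 0.15], "fingers": 1.0}, {"dp": [0.0, 0.0, 20.0], "dr": [0.0, 0.0, 0.0], "fingers": 1.0}, {"dp": [0.0, 0.0, 20.0], "dr": [0.0, 0.0, 0.0], "fingers": 1.0}]
end [521.9  24.9  20.5] [180.   -0.    4.6]
```

Call:
step_arm(moves=[{"dp": [0, 0, -35], "dr": [0, 0, 0], "fingers": 1}, {"dp": [0, 0, -35], "dr": [0, 0, 0], "fingers": 1}, {"dp": [-22, -4, -2], "dr": [0, 0, 0.16], "fingers": 1}, {"dp": [-22, -1, -2], "dr": [0, 0, 0.17], "fingers": 1}, {"dp": [-22, 3, -1], "dr": [0, 0, 0.16], "fingers": 1}])

```text
time_s: 26.42
tool_pos: [0.5094, 0.2156, 0.0554]
tool_rot: [-180.0, 0.0, 78.2]
force: [0.6, -0.5, -0.1]
grip_width: 0.0073
grasp_force: 25.0
```

Call:
step_arm(moves=[{"dp": [-21, 6, -2], "dr": [0, 0, 0.17], "fingers": 1}, {"dp": [-20, 10, -1], "dr": [0, 0, 0.16], "fingers": 1}, {"dp": [-19, 13, -2], "dr": [0, 0, 0.17], "fingers": 1}, {"dp": [-18, 17, 0], "dr": [0, 0, 0.16], "fingers": 1}, {"dp": [-15, 20, 0], "dr": [0, 0, 0.16], "fingers": 1}])

```text
time_s: 27.05
tool_pos: [0.5178, 0.099, 0.0603]
tool_rot: [-180.0, 0.0, 31.3]
force: [-0.1, 0.1, -0.6]
grip_width: 0.0075
grasp_force: 25.0
```

Call:
step_arm(moves=[{"dp": [-12, 22, 0], "dr": [0, 0, 0.16], "fingers": 1}, {"dp": [-8, 24, 0], "dr": [0, 0, 0.16], "fingers": 1}, {"dp": [-5, 24, 0], "dr": [0, 0, 0.15], "fingers": 1}, {"dp": [0, 0, 20], "dr": [0, 0, 0], "fingers": 1}, {"dp": [0, 0, 10], "dr": [0, 0, 0], "fingers": 1}])

```text
time_s: 27.68
tool_pos: [0.5208, 0.0248, 0.0294]
tool_rot: [-180.0, 0.1, 4.6]
force: [0.5, 0.4, -0.4]
grip_width: 0.0073
grasp_force: 25.0
```

Call:
step_arm(moves=[{"dp": [0, 0, 10], "dr": [0, 0, 0], "fingers": 1}, {"dp": [0, 0, 5], "dr": [0, 0, 0], "fingers": 1}, {"dp": [0, 0, 0], "dr": [0, 0, 0], "fingers": 1}, {"dp": [0, 0, 0], "dr": [0, 0, 0], "fingers": 1}, {"dp": [0, 0, 0], "dr": [0, 0, 0], "fingers": 1}])

```text
time_s: 28.3
tool_pos: [0.5221, 0.025, 0.0158]
tool_rot: [180.0, -0.0, 4.6]
force: [1.0, -0.0, -0.3]
grip_width: 0.0073
grasp_force: 25.0
```

```bash
python3 plan.py "[[522.4,24.7,3,4.5]]" 1 4; python3 - <<'E'
from h import *
a=env.read_camera("scene")[:,:,::-1];b=env.read_camera("top")[:,:,::-1]
cv2.imwrite("pics/p6.png",np.hstack([cv2.resize(i,(400,300),interpolation=cv2.INTER_CUBIC) for i in(a[195:270,245:345],b[145:220,225:325])]))
E
```

```text
t=28.30 p=[522.1  25.   15.8] rot=[180.   -0.    4.6] F [ 1.  -0.  -0.3] w 7.3 g 25.0
[{"dp": [0.0, 0.0, 3.0], "dr": [0.0, 0.0, 0.0], "fingers": 1.0}, {"dp": [0.0, 0.0, 3.0], "dr": [0.0, 0.0, 0.0], "fingers": 1.0}, {"dp": [0.0, 0.0, 3.0], "dr": [0.0, 0.0, 0.0], "fingers": 1.0}, {"dp": [0.0, 0.0, 4.0], "dr": [0.0, 0.0, 0.0], "fingers": 1.0}, {"dp": [0, 0, 0], "dr": [0, 0, 0], "fingers": 1.0}]
end [522.2  25.    2.8] [180.   -0.    4.6]
```

View pics/p6.png

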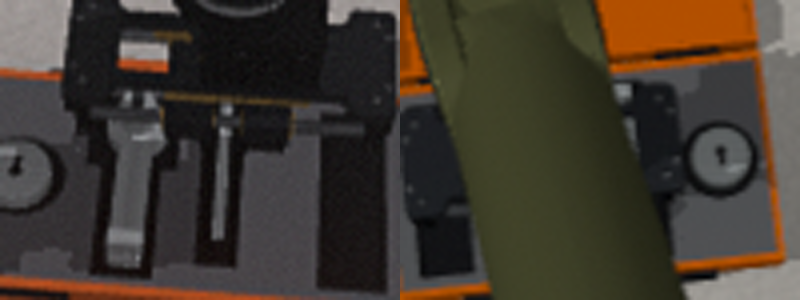

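The key lies over its L recess: long arm at scene crop (218,190), recess 197–240, with the far end about 10 mm clear after lowering. The gripper's cross pins sit well above the handle's stub. Lowering and releasing with a small opening.

Call:
step_arm(moves=[{"dp": [0, 0, 3], "dr": [0, 0, 0], "fingers": 1}, {"dp": [0, 0, 3], "dr": [0, 0, 0], "fingers": 1}, {"dp": [0, 0, 3], "dr": [0, 0, 0], "fingers": 1}, {"dp": [0, 0, 2], "dr": [0, 0, 0], "fingers": 1}, {"dp": [0, 0, 0], "dr": [0, 0, 0], "fingers": 1}])

```text
time_s: 29.02
tool_pos: [0.5216, 0.0249, 0.0042]
tool_rot: [-180.0, 0.0, 4.6]
force: [-0.0, -0.3, -1.1]
grip_width: 0.0075
grasp_force: 25.0
```

Call:
step_arm(moves=[{"dp": [0, 0, 1], "dr": [0, 0, 0], "fingers": 1}, {"dp": [0, 0, 0], "dr": [0, 0, 0], "fingers": 0.75}, {"dp": [0, 0, 0], "dr": [0, 0, 0], "fingers": 0.75}, {"dp": [0, 0, 0], "dr": [0, 0, 0], "fingers": 0.75}, {"dp": [0, 0, 0], "dr": [0, 0, 0], "fingers": 0.75}])

```text
time_s: 29.65
tool_pos: [0.5218, 0.0249, 0.0035]
tool_rot: [180.0, -0.0, 4.6]
force: [-0.2, -0.6, 0.1]
grip_width: 0.0216
grasp_force: 0.0
```

Call:
step_arm(moves=[{"dp": [0, 0, -15], "dr": [0, 0, 0], "fingers": 0.75}, {"dp": [0, 0, -30], "dr": [0, 0, 0], "fingers": 0.75}, {"dp": [0, 0, -30], "dr": [0, 0, 0], "fingers": 0.75}, {"dp": [0, 0, -10], "dr": [0, 0, 0], "fingers": 0.75}, {"dp": [0, 0, 0], "dr": [0, 0, 0], "fingers": 0.5}])

```text
time_s: 30.28
tool_pos: [0.5223, 0.0248, 0.0891]
tool_rot: [180.0, -0.1, 4.6]
force: [0.2, -0.5, -0.2]
grip_width: 0.0263
grasp_force: 0.0
```

```bash
python3 plan.py "[[550,-140,90,55],[611,-300.8,50,103.2],[611,-300.8,10,103.2]]" 0.4 42
```

```text
t=30.27 p=[522.3  24.8  89.1] rot=[ 1.8e+02 -1.0e-01  4.6e+00] F [ 0.2 -0.5 -0.2] w 26.3 g 0.0
[{"dp": [2.0, 28.0, 0.0], "dr": [0.0, 0.0, -0.15], "fingers": 0.4}, {"dp": [-2.0, 28.0, 0.0], "dr": [0.0, 0.0, -0.15], "fingers": 0.4}, {"dp": [-6.0, 27.0, 0.0], "dr": [0.0, 0.0, -0.14], "fingers": 0.4}, {"dp": [-9.0, 26.0, 0.0], "dr": [0.0, 0.0, -0.15], "fingers": 0.4}, {"dp": [-13.0, 24.0, 0.0], "dr": [0.0, 0.0, -0.14], "fingers": 0.4}]
[{"dp": [-17.0, 23.0, -1.0], "dr": [0.0, 0.0, -0.15], "fingers": 0.4}, {"dp": [-19.0, 28.0, 8.0], "dr": [0.0, 0.0, -0.17], "fingers": 0.4}, {"dp": [-24.0, 25.0, 8.0], "dr": [0.0, 0.0, -0.17], "fingers": 0.4}, {"dp": [-28.0, 20.0, 8.0], "dr": [0.0, 0.0, -0.17], "fingers": 0.4}, {"dp": [-31.0, 15.0, 8.0], "dr": [0.0, 0.0, -0.17], "fingers": 0.4}]
[{"dp": [-33.0, 10.0, 8.0], "dr": [0.0, 0.0, -0.16], "fingers": 0.4}, {"dp": [0.0, 0.0, 40.0], "dr": [0.0, 0.0, 0.0], "fingers": 0.4}, {"dp": [0, 0, 0], "dr": [0, 0, 0], "fingers": 0.4}, {"dp": [0, 0, 0], "dr": [0, 0, 0], "fingers": 0.4}, {"dp": [0, 0, 0], "dr": [0, 0, 0], "fingers": 0.4}]
end [ 610.7 -300.9   10.4] [179.9   0.  103.2]
```

Call:
step_arm(moves=[{"dp": [2, 28, 0], "dr": [0, 0, -0.15], "fingers": 0.4}, {"dp": [-2, 28, 0], "dr": [0, 0, -0.15], "fingers": 0.4}, {"dp": [-6, 27, 0], "dr": [0, 0, -0.14], "fingers": 0.4}, {"dp": [-9, 26, 0], "dr": [0, 0, -0.15], "fingers": 0.4}, {"dp": [-13, 24, 0], "dr": [0, 0, -0.14], "fingers": 0.4}])

```text
time_s: 30.9
tool_pos: [0.5438, -0.1125, 0.0868]
tool_rot: [-179.9, 0.1, 46.7]
force: [0.7, -0.0, 0.4]
grip_width: 0.0522
grasp_force: 0.0
```

Call:
step_arm(moves=[{"dp": [-17, 23, 0], "dr": [0, 0, -0.15], "fingers": 0.4}, {"dp": [-19, 28, 8], "dr": [0, 0, -0.17], "fingers": 0.4}, {"dp": [-24, 25, 8], "dr": [0, 0, -0.17], "fingers": 0.4}, {"dp": [-28, 20, 8], "dr": [0, 0, -0.17], "fingers": 0.4}, {"dp": [-31, 15, 8], "dr": [0, 0, -0.17], "fingers": 0.4}])

```text
time_s: 31.52
tool_pos: [0.5971, -0.2691, 0.0542]
tool_rot: [-179.9, -0.1, 94.3]
force: [-0.0, -0.7, -0.7]
grip_width: 0.0523
grasp_force: 0.0
```

Call:
step_arm(moves=[{"dp": [-33, 10, 8], "dr": [0, 0, -0.16], "fingers": 0.4}, {"dp": [0, 0, 25], "dr": [0, 0, 0], "fingers": 0.4}, {"dp": [0, 0, 15], "dr": [0, 0, 0], "fingers": 0.4}, {"dp": [0, 0, 0], "dr": [0, 0, 0], "fingers": 0.4}, {"dp": [0, 0, 0], "dr": [0, 0, 0], "fingers": 0.4}])

```text
time_s: 32.15
tool_pos: [0.6107, -0.3001, 0.0091]
tool_rot: [180.0, 0.0, 103.2]
force: [0.2, 0.3, 0.3]
grip_width: 0.0521
grasp_force: 0.0
```

```bash
python3 plan.py "[[611,-300.8,-10,103.2],[611,-300.8,-19,103.2]]" 0.4 5
```

```text
t=32.15 p=[ 610.7 -300.1    9.1] rot=[180.    0.  103.2] F [0.2 0.3 0.3] w 52.1 g 0.0
[{"dp": [0.0, 0.0, 5.0], "dr": [0.0, 0.0, 0.0], "fingers": 0.4}, {"dp": [0.0, 0.0, 5.0], "dr": [0.0, 0.0, 0.0], "fingers": 0.4}, {"dp": [0.0, 0.0, 5.0], "dr": [0.0, 0.0, 0.0], "fingers": 0.4}, {"dp": [-1.0, 0.0, 4.0], "dr": [0.0, 0.0, 0.0], "fingers": 0.4}, {"dp": [0.0, 0.0, 5.0], "dr": [0.0, 0.0, 0.0], "fingers": 0.4}]
[{"dp": [0.0, 0.0, 4.0], "dr": [0.0, 0.0, 0.0], "fingers": 0.4}, {"dp": [0, 0, 0], "dr": [0, 0, 0], "fingers": 0.4}, {"dp": [0, 0, 0], "dr": [0, 0, 0], "fingers": 0.4}, {"dp": [0, 0, 0], "dr": [0, 0, 0], "fingers": 0.4}, {"dp": [0, 0, 0], "dr": [0, 0, 0], "fingers": 0.4}]
end [ 610.9 -301.1  -18.9] [180.    0.  103.2]
```

Call:
step_arm(moves=[{"dp": [0, 0, 7], "dr": [0, 0, 0], "fingers": 0.4}, {"dp": [-1, 0, 7], "dr": [0, 0, 0], "fingers": 0.4}, {"dp": [0, 0, 6], "dr": [0, 0, 0], "fingers": 0.4}, {"dp": [0, 0, 5], "dr": [0, 0, 0], "fingers": 0.4}, {"dp": [0, 0, 3], "dr": [0, 0, 0], "fingers": 0.4}])

```text
time_s: 32.78
tool_pos: [0.6102, -0.3017, -0.02]
tool_rot: [-180.0, -0.0, 103.2]
force: [0.3, -0.3, 0.4]
grip_width: 0.0523
grasp_force: 0.0
```

Call:
step_arm(moves=[{"dp": [0, 0, 0], "dr": [0, 0, 0], "fingers": 1}, {"dp": [0, 0, 0], "dr": [0, 0, 0], "fingers": 1}, {"dp": [0, 0, 0], "dr": [0, 0, 0], "fingers": 1}, {"dp": [0, 0, 0], "dr": [0, 0, 0], "fingers": 1}, {"dp": [0, 0, 0], "dr": [0, 0, 0], "fingers": 1}], squeeze=25)

```text
time_s: 33.4
tool_pos: [0.6105, -0.3018, -0.0194]
tool_rot: [180.0, 0.0, 103.2]
force: [-0.4, 0.4, 0.1]
grip_width: 0.0117
grasp_force: 25.0
```

Call:
step_arm(moves=[{"dp": [0, 0, 0], "dr": [0, 0, 0], "fingers": 1}, {"dp": [0, 0, 0], "dr": [0, 0, 0], "fingers": 1}, {"dp": [0, 0, 0], "dr": [0, 0, 0], "fingers": 1}, {"dp": [0, 0, 0], "dr": [0, 0, 0], "fingers": 1}, {"dp": [0, 0, 0], "dr": [0, 0, 0], "fingers": 1}])

```text
time_s: 34.02
tool_pos: [0.6105, -0.3018, -0.0194]
tool_rot: [180.0, 0.0, 103.2]
force: [-0.6, 0.2, 1.3]
grip_width: 0.0115
grasp_force: 25.0
```

```bash
python3 plan.py "[[611,-300.8,60,103.2],[560,-60,90,135],[526,109.6,90,184.5],[526,109.6,20,184.5]]" 1 42
```

```text
t=34.02 p=[ 610.5 -301.8  -19.4] rot=[180.    0.  103.2] F [-0.6  0.2  1.3] w 11.5 g 25.0
[{"dp": [0.0, 0.0, -40.0], "dr": [0.0, 0.0, 0.0], "fingers": 1.0}, {"dp": [1.0, 1.0, -39.0], "dr": [0.0, 0.0, 0.0], "fingers": 1.0}, {"dp": [41.0, 1.0, -5.0], "dr": [0.0, 0.0, -0.09], "fingers": 1.0}, {"dp": [41.0, 4.0, -5.0], "dr": [0.0, 0.0, -0.09], "fingers": 1.0}, {"dp": [40.0, 8.0, -5.0], "dr": [0.0, 0.0, -0.09], "fingers": 1.0}]
[{"dp": [39.0, 12.0, -5.0], "dr": [0.0, 0.0, -0.1], "fingers": 1.0}, {"dp": [38.0, 16.0, -5.0], "dr": [0.0, 0.0, -0.09], "fingers": 1.0}, {"dp": [36.0, 19.0, -5.0], "dr": [0.0, 0.0, -0.1], "fingers": 1.0}, {"dp": [24.0, 16.0, 0.0], "dr": [0.0, 0.0, -0.14], "fingers": 1.0}, {"dp": [22.0, 19.0, 0.0], "dr": [0.0, 0.0, -0.14], "fingers": 1.0}]
[{"dp": [18.0, 22.0, 0.0], "dr": [0.0, 0.0, -0.14], "fingers": 1.0}, {"dp": [15.0, 25.0, 0.0], "dr": [0.0, 0.0, -0.15], "fingers": 1.0}, {"dp": [12.0, 26.0, 0.0], "dr": [0.0, 0.0, -0.14], "fingers": 1.0}, {"dp": [8.0, 28.0, -1.0], "dr": [0.0, 0.0, -0.15], "fingers": 1.0}, {"dp": [0.0, 0.0, 35.0], "dr": [0.0, 0.0, 0.0], "fingers": 1.0}]
[{"dp": [0.0, 0.0, 35.0], "dr": [0.0, 0.0, 0.0], "fingers": 1.0}, {"dp": [0, 0, 0], "dr": [0, 0, 0], "fingers": 1.0}, {"dp": [0, 0, 0], "dr": [0, 0, 0], "fingers": 1.0}, {"dp": [0, 0, 0], "dr": [0, 0, 0], "fingers": 1.0}, {"dp": [0, 0, 0], "dr": [0, 0, 0], "fingers": 1.0}]
end [525.7 109.6  20.5] [-180.     0.  -175.5]
```

Call:
step_arm(moves=[{"dp": [0, 0, -40], "dr": [0, 0, 0], "fingers": 1}, {"dp": [1, 1, -39], "dr": [0, 0, 0], "fingers": 1}, {"dp": [41, 1, -5], "dr": [0, 0, -0.09], "fingers": 1}, {"dp": [41, 4, -5], "dr": [0, 0, -0.09], "fingers": 1}, {"dp": [40, 8, -5], "dr": [0, 0, -0.09], "fingers": 1}])

```text
time_s: 34.65
tool_pos: [0.5843, -0.1791, 0.0744]
tool_rot: [-180.0, -0.0, 118.8]
force: [0.7, 0.0, -0.9]
grip_width: 0.0114
grasp_force: 25.0
```

Call:
step_arm(moves=[{"dp": [39, 12, -5], "dr": [0, 0, -0.1], "fingers": 1}, {"dp": [38, 16, -5], "dr": [0, 0, -0.09], "fingers": 1}, {"dp": [36, 19, -5], "dr": [0, 0, -0.1], "fingers": 1}, {"dp": [24, 16, 0], "dr": [0, 0, -0.14], "fingers": 1}, {"dp": [22, 19, 0], "dr": [0, 0, -0.14], "fingers": 1}])

```text
time_s: 35.28
tool_pos: [0.5477, -0.0025, 0.0893]
tool_rot: [-180.0, 0.0, 151.6]
force: [-0.2, 0.7, -0.7]
grip_width: 0.0114
grasp_force: 25.0
```

Call:
step_arm(moves=[{"dp": [18, 22, 0], "dr": [0, 0, -0.14], "fingers": 1}, {"dp": [15, 25, 0], "dr": [0, 0, -0.15], "fingers": 1}, {"dp": [12, 26, 0], "dr": [0, 0, -0.14], "fingers": 1}, {"dp": [8, 28, 0], "dr": [0, 0, -0.15], "fingers": 1}, {"dp": [0, 0, 30], "dr": [0, 0, 0], "fingers": 1}])

```text
time_s: 35.9
tool_pos: [0.5265, 0.1131, 0.061]
tool_rot: [179.9, 0.3, -175.2]
force: [-0.2, -0.7, -1.1]
grip_width: 0.0114
grasp_force: 25.0
```

Call:
step_arm(moves=[{"dp": [0, 0, 30], "dr": [0, 0, 0], "fingers": 1}, {"dp": [0, 0, 10], "dr": [0, 0, 0], "fingers": 1}, {"dp": [0, 0, 0], "dr": [0, 0, 0], "fingers": 1}, {"dp": [0, 0, 0], "dr": [0, 0, 0], "fingers": 1}, {"dp": [0, 0, 0], "dr": [0, 0, 0], "fingers": 1}])

```text
time_s: 36.52
tool_pos: [0.5264, 0.1097, 0.0204]
tool_rot: [-180.0, 0.1, -175.5]
force: [-0.1, -0.5, 0.2]
grip_width: 0.011
grasp_force: 25.0
```

```bash
python3 plan.py "[[526,109.6,3,184.5]]" 1 4; python3 - <<'E'
from h import *
# spanner end lower edge vs recess end in scene, along the recess column (numbers only)
a=env.read_camera("scene")[:,:,::-1]
for v in range(236,276,2): print(v,a[v,318:354:2].mean(1).astype(int)[::] if 0 else a[v,318:354:2].max(axis=1))
E
```

```text
t=36.52 p=[526.4 109.7  20.4] rot=[-1.800e+02  1.000e-01 -1.755e+02] F [-0.1 -0.5  0.2] w 11.0 g 25.0
[{"dp": [0.0, 0.0, 3.0], "dr": [0.0, 0.0, 0.0], "fingers": 1.0}, {"dp": [0.0, 0.0, 4.0], "dr": [0.0, 0.0, 0.0], "fingers": 1.0}, {"dp": [0.0, 0.0, 3.0], "dr": [0.0, 0.0, 0.0], "fingers": 1.0}, {"dp": [0.0, 0.0, 4.0], "dr": [0.0, 0.0, 0.0], "fingers": 1.0}, {"dp": [0.0, 0.0, 3.0], "dr": [0.0, 0.0, 0.0], "fingers": 1.0}]
end [526.4 109.7   3.4] [-1.800e+02  1.000e-01 -1.755e+02]
236 [77 74 58 54 16 20 22 21 88 89 20 23 19 54 44 93 70 53]
238 [ 76  76  74  55  17  19  17  25  87  91  18  13  53  77  79 181 158 161]
240 [ 77  74  70  46  20  21  21  38  87  91  19  20  78  78  78 174 157 153]
242 [ 53  50  50  43  16  22  22  63  87  89  23  20  78  76  73 178 158 157]
244 [ 52  50  53  48  16  21  22  79  89  91  21  22  77  75  78 175 162 155]
246 [ 52  54  53  41  23  23  17  75  84  87  21  21  79  75  78 177 162 163]
248 [ 53  53  53  41  21  25  19  82  89  87  18  20  79  75  78 175 152 160]
250 [ 52  51  52  44  20  20  42  89  83  89  38  19  79  76  78 174 158 157]
252 [ 52  55
[... 223 characters left out ...]
58 [ 57  55  56  37  22  28  92  31  27  33  92  27  78  77  75 173 164 158]
260 [ 55  57  53  39  26  22  62  25  21  31  82  23  78  72  76 179 159 159]
262 [ 53  54  55  30  24  23  22  30  28  25  28  25  79  80  76 176 164 161]
264 [ 54  57  57  32  25  25  21  24  27  25  30  25  78  76  77 176 159 157]
266 [ 54  52  56  33  30  27  26  26  24  25  25  26  75  77  78 175 168 159]
268 [ 75  78  77  76  79  79  79  80  63  66  55  50  79  78  77 177 164 159]
270 [182 183 178 158 158 135 120 118 103  95  98  85  77  77  77 175 163 162]
272 [ 77  93 117 135 152 156 168 169 172 171 171 178 177 181 179 187 162 166]
274 [ 62  60  44  25  27  19  20  21  21  35 112 109 108 111 121 123 161 159]
```

Call:
step_arm(moves=[{"dp": [0, 0, 4], "dr": [0, 0, 0], "fingers": 1}, {"dp": [0, 0, 4], "dr": [0, 0, 0], "fingers": 1}, {"dp": [0, 0, 4], "dr": [0, 0, 0], "fingers": 1}, {"dp": [0, 0, 3], "dr": [0, 0, 0], "fingers": 1}, {"dp": [0, 0, 2], "dr": [0, 0, 0], "fingers": 1}])

```text
time_s: 37.2
tool_pos: [0.5254, 0.1096, 0.0021]
tool_rot: [180.0, -0.0, -175.5]
force: [-1.1, -0.8, 0.5]
grip_width: 0.0114
grasp_force: 25.0
```

Call:
step_arm(moves=[{"dp": [0, 0, 0], "dr": [0, 0, 0], "fingers": 1}, {"dp": [0, 0, 0], "dr": [0, 0, 0], "fingers": 0.7}, {"dp": [0, 0, 0], "dr": [0, 0, 0], "fingers": 0.7}, {"dp": [0, 0, 0], "dr": [0, 0, 0], "fingers": 0.7}, {"dp": [0, 0, 0], "dr": [0, 0, 0], "fingers": 0.7}])

```text
time_s: 37.83
tool_pos: [0.5256, 0.1096, 0.0025]
tool_rot: [-180.0, 0.0, -175.5]
force: [-0.4, 0.4, 0.3]
grip_width: 0.0259
grasp_force: 0.0
```

Call:
step_arm(moves=[{"dp": [0, 0, -15], "dr": [0, 0, 0], "fingers": 0.7}, {"dp": [0, 0, -40], "dr": [0, 0, 0], "fingers": 0.7}, {"dp": [0, 0, -45], "dr": [0, 0, 0], "fingers": 0.7}, {"dp": [0, 45, -20], "dr": [0, 0, 0], "fingers": 0.7}, {"dp": [0, 50, 0], "dr": [0, 0, 0], "fingers": 0.7}])

```text
time_s: 38.45
tool_pos: [0.5202, 0.2048, 0.1256]
tool_rot: [-180.0, 0.3, -175.7]
force: [0.5, -0.0, -0.7]
grip_width: 0.0262
grasp_force: 0.0
```

Call:
step_arm(moves=[{"dp": [0, 50, 0], "dr": [0, 0, 0], "fingers": 0.7}, {"dp": [0, 50, 0], "dr": [0, 0, 0], "fingers": 0.7}, {"dp": [0, 50, 0], "dr": [0, 0, 0], "fingers": 0.7}, {"dp": [0, 0, 0], "dr": [0, 0, 0], "fingers": 0.7}, {"dp": [0, 0, 0], "dr": [0, 0, 0], "fingers": 0.7}])

```text
time_s: 39.08
tool_pos: [0.5064, 0.3535, 0.1229]
tool_rot: [-180.0, 0.0, -175.4]
force: [-0.5, -0.4, -0.8]
grip_width: 0.0259
grasp_force: 0.0
```

```bash
python3 - <<'E'
from h import *
print(line(env.get_obs()))
a=env.read_camera("scene")[:,:,::-1];b=env.read_camera("top")[:,:,::-1]
cv2.imwrite("pics/f.png",np.hstack([cv2.resize(i,(400,300),interpolation=cv2.INTER_CUBIC) for i in(a[155:290,180:360],b[140:260,210:370])]))
E
```

```text
t=39.08 p=[506.4 353.5 122.9] rot=[-180.     0.  -175.4]
```

View pics/f.png

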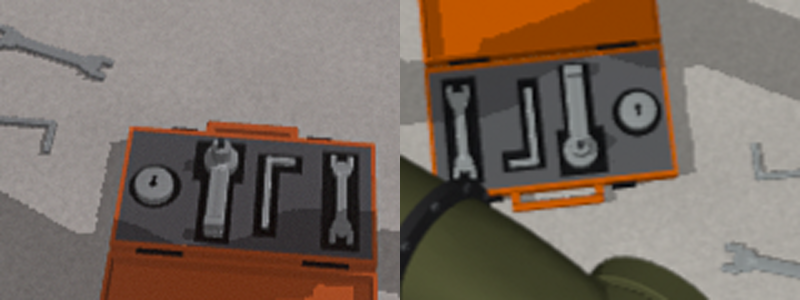

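Both views show all four pieces flat in their own recesses, with the long spanner and long key untouched on the table. Handing in.

```bash
python3 -c "
from cell import env
print(env.sign_off())"
```

```text
the job is handed in; nothing more can be done
None
```

The handle, keyhole cover, short hex key and small spanner are each flat in their own recess, packed in that order; the long key and long spanner were left alone, and the job was handed in at about 39 s.

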